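# Load a loudspeaker into a sprung test nest and lock the hold-down strap

### The arm

A 6-joint arm with a two-finger parallel gripper is mounted at the origin on a cart in front of the work surface, level with it; the furniture and walls round the work are solid. World frame = base frame: x ahead of the robot, y to its left, z up, the work surface at z = 0. Lengths are in m, angles in rad, forces in N, time in s.
With the tool pointing down it reaches from about 0.25 to 0.725 m from the base axis. Payload 4 kg.
Tool frame: the origin (TCP) lies on the centre line of the jaws, within the pads' length; the fingertips stand 14 mm ahead of it and the grasp point (between the pads) lies 5 mm behind it; z points along the fingers, y is the direction in which the jaws open and shut (so a half turn about z gives the same grasp; the last joint's range is limited). The gripper opens to 85 mm and grips with 20 to 120 N. Pads are 22 mm wide; open, the fingers measure 114 mm over their backs; the gripper's body (76 mm by 85 mm) begins 54 mm behind the grasp point. The pads swing forward as they close: fully open they stand 13 mm farther back than shut.
Start: joints at [-1.108, 0.241, 0.005, 1.335, 0, 1.571], TCP at [0.223, -0.447, 0.245] pointing down, gripper open.
Joint ranges: [-2.72, 2.72], [-1.05, 1.87], [-1.09, 1.28], [-1.99, 2.15], [-1.42, 1.44], [-3.14, 3.14]. Speed limits (rad/s): [2.79, 2.79, 3.14, 3.14, 3.14, 3.14].

### API

Orientations are given as a unit quaternion [w, x, y, z].
In Python, from cell import bot, get_image, calibration, spot_in gives the robot as it stands.
- The arm moves only by the shell command python3 -m handwheel 'ROWS' [FORCE]. ROWS is JSON, a list of rows, each an object with "hand": the finger opening in m, from 0 to 0.0854; "xyz": the shift along the tool's x, y, z in m, a list of three; "twist": the turn about the tool's z in rad. In form: [{"hand": hand, "xyz": [dx, dy, dz], "twist": twist}, ...]. A call has 1 to 8 rows; each row shifts and turns the pose as measured when the row begins, along the tool's axes as they then stand; what a row does not reach is not made up. A row lasts 1/10 s, in which the tool goes at most 50 mm and 8.59 degrees, less where a joint would pass 70% of its speed; a pose out of reach is approached as far as the arm can. A call is refused whole if a number of a shift passes 0.05 or a number of a turn 0.15, either way. A call with a gripper value outside its range is refused whole. The fingers move at their own pace and stop on an object; FORCE is the grip in N (left out, the last holds). Time passes only in rows, so rows that do not move let the fingers close. It gives the time, the measured TCP pose, the force and the opening at its end, in the units of the state.
- bot.read_state(): the state, without advancing time (a new reading comes with each control period).
- get_image(name): name is "scene" or "side" or "wrist"; returns the picture (400x640x3 uint8, blue, green, red); there is no depth.
- calibration(name): a dict with "K" (3x3 intrinsics, pixels), "world_to_cam" (4x4, takes a point from world to camera coordinates). Camera axes: x right, y up, looking along -z (the intrinsics and any distortion apply to the point x, -y, -z); pixel columns grow to the right and rows downward; lengths in m; the calibration is good to about 2 mm. A picture is of the moment at which its call begins: read the wrist's pose just before it. calibration takes no time and is no camera call; for the wrist camera it gives the pose at the moment of the call.
- bot.hand_in(): hands the job in, once; it reports no verdict.
Trained networks look in the newest picture that a camera, given by its name, has taken for a name from the list of things; names that differ only in an ending like _2 or _b are one class to them, and where a whole thing is asked for, a point or a joint stands for the part that bears it (a point fixed in the world has none). Each returns a list of dicts, best first, with "score" (0 to 1); they miss things now and then, are a little off and sometimes report something else, mostly with a low value. They report only what shows in the picture. A call takes as long as a camera call. They do not tell look-alikes from the thing itself.
- spot_in(camera, label): "uv" ([column, row] in pixels, amid what is visible of it).
The state is a dict: "time": time; "joints": joint angles; "joint_velocities": joint speeds; "tau": joint torques, N m; "position": TCP position; "eef_rot": TCP orientation; "wrist_force": force on the tool from outside, world axes, zero at the start; "ft_torque": the same for the moment, N m; "grip_width": opening from 0.0 (shut) to 1.0 (fully open).
Only numpy, scipy, OpenCV 4.12 (cv2) and the standard library are available. Lean on these libraries where they do the work, as an engineer would, in place of code of your own. Each camera call takes 0.05 s, during which the arm holds its last target. There are 200 camera calls.

### The job

Load the loudspeaker into the test nest, magnet up and with its two solder lugs facing the contact carriage: push the sprung carriage back with the edge of the speaker's flange, bring the speaker down flat on its seat inside the two steel stops and let go, so that the carriage presses it home against them. Then swing the blue strap over the speaker right up to its stop, press the black stud at its end fully in and turn it a quarter turn clockwise until it locks and stays down. Leave the other things on the bench where they are.

Things in the scene. Friction and masses are not known exactly. Their poses are not given: they have to be found in the camera images.
- speaker: loudspeaker, face down, light round cap up, 41 mm tall, 0.15-0.24 kg. Origin: centre of underside, z up. Flange at the very bottom: 77.4 mm across flats (x and y), 3.4 thick, sides straight for 38 mm, corners cut. Round basket 68 mm wide at 5 mm up, narrowing to 60 at 22. Round magnet, 64 mm wide, 24 to 37 mm up: grip here. Cap 56 mm wide above. Copper strip with two solder lugs on its -y side
- solder_lugs (a point): the middle of the two solder lugs of the loudspeaker, 36 mm from its axis towards its -y side, 21.5 mm above its underside
- nest: test fixture fixed to the bench: grey plate 168 x 188 mm, top at 12 mm. Origin on the bench under the seat's centre; +x points from the stops to the sprung carriage, +y from the seat to the strap's pivot post (20 mm thick, at y = +74 mm), z up. Both posts are about 67 mm tall. Seated, the speaker's axis is within 1 mm of the nest's, its -y side to the nest's +x
- nest_seat (a point): centre of the black seat, on its surface, 16 mm above the bench; axes as the nest's. Black side guides, inner faces at y = +-41.2 mm, 36 mm long in x, rise 5 mm above the seat: the flange has 2.5 mm play each side
- stops (a point): top edge, between the two low steel stops, of their faces: at the nest's x = -38.7 mm, 5 mm above the seat. The seated flange lies against them
- carriage (a joint): travel of the sprung contact carriage, m: 0 = at rest, up to 0.016 as it is pressed back along the nest's +x. The spring pushes to the stops: 5 N at rest, 8 N at 0.006, 12 N fully back. At rest the gap from its face to the stops is 71.7 mm, 5.7 less than the flange; with the speaker seated it reads about 0.005
- carriage_face (a point): top middle of the carriage's upright steel front face (36 mm wide), 16 mm above the seat, as is the white carriage (44 mm wide). A blue contact block on it, 24 mm wide, begins 10 mm behind the face and rises to 26 mm above the seat; its thin brass pins reach to the face, 21.5 mm above the seat
- strap (a joint): angle of the blue strap about its upright pivot, rad: 0 = closed across the seat, against the stop on the receptacle post; grows (anticlockwise from above) as it swings away over the carriage side; starts 1.5 to 1.85 open. Stays where left; under 1 N at the tip moves it. A sprung rubber presser under its middle rides up 2 mm on the magnet cap late in the swing (about 1 N more at the tip)
- strap_pivot (a point): the strap's pivot axis, at the height of the strap's top. The strap is a bar 26 mm wide and 8 mm thick, its underside 68 mm and its top 76 mm above the bench
- strap_tip (a point): the stud's axis at the far end of the strap, on the strap's top, 148 mm from the pivot. Closed, it lies over the receptacle post at the nest's y = -74 mm
- receptacle (a point): top centre of the square receptacle post (28 mm square) at the nest's y = -74 mm, 67 mm above the bench, with a slot for the stud's cross-pin; a small steel plate on its stop side halts the strap
- stud_push (a joint): how far the sprung stud is pressed in, m: 0 = up, 0.013 = fully in. Spring 3 N at 0, 8 N fully in. It goes in only with the strap closed, can be turned only beyond 0.011, and when it is released turned it comes up to 0.009 and stays locked there
- stud_turn (a joint): turn of the stud, rad: 0 = wing across the strap, 1.5 = stop, wing along the strap (clockwise from above)
- stud_wing (a point): centre of the stud's black wing handle: 36 mm long, 12 mm thick, 20 mm tall; its underside is 16 mm above the strap's top while the stud is up. x runs along the wing, y across it (the direction to grip), z up
- tape_roll: bystander: roll of white tape, 94 mm across, 15 mm tall, lying flat
- screw_bin: bystander: open black bin 100 x 69 x 38 mm with silver screws
- nut_bin: bystander: open black bin 100 x 68 x 38 mm with brass nuts
- bottle: bystander: white solvent bottle with blue cap, 62 mm across, 128 mm tall
- brush: bystander: black brush, 158 mm long, lying flat
- red_driver: bystander: small screwdriver with red handle, 148 mm long, lying flat
Mind the look-alikes: they are no part of the job. What is meant by the speaker is not pink or red, and is the larger of those in its own colour.

How it is judged:
By the outcome, as a careful person would: the job done as asked, in the order asked, and still so for the second after the job is handed in, with the robot touching nothing.
It also fails if it takes over 59 s, if anything falls off the work surface, if the arm or the gripper's body presses on something with over 40 N, if the wrist force passes 120 N, or if a joint passes its speed limit or range.

## Working session

There is one attempt and no reset: what is moved stays moved. The work goes in short steps, Python scripts to look and compute and a shell command to move; the robot and the scene stay as the last step left them, time stands still between calls to the robot, and variables do not carry over. Pictures are saved under pics/ and viewed, about 8 in all and at most 12, crops included, and the job is handed in when it is done.

```bash
mkdir -p pics; ls
cat > h.py <<'E'
import numpy as np, cv2
from cell import bot, get_image, calibration, spot_in
from scipy.spatial.transform import Rotation as R
def proj(cam,P,c=None):
    c=c or calibration(cam); P=np.atleast_2d(P); T=np.array(c["world_to_cam"]); q=P@T[:3,:3].T+T[:3,3]
    q=q*[1,-1,-1]; d=np.array(c.get("dist",c.get("distortion",np.zeros(5))),float)
    return cv2.projectPoints(q,np.zeros(3),np.zeros(3),np.array(c["K"],float),d)[0].reshape(-1,2)
def ray(cam,uv,z,c=None):
    c=c or calibration(cam); T=np.array(c["world_to_cam"])
    d=np.array(c.get("dist",c.get("distortion",np.zeros(5))),float)
    n=cv2.undistortPoints(np.array([[uv]],float),np.array(c["K"],float),d)[0,0]
    v=T[:3,:3].T@np.array([n[0],-n[1],-1]); o=-T[:3,:3].T@T[:3,3]
    return o+v*(z-o[2])/v[2]
def st():
    s=bot.read_state(); q=s["eef_rot"]; M=R.from_quat([q[1],q[2],q[3],q[0]]).as_matrix()
    return s,np.array(s["position"]),M
E
python3 - <<'E'
from h import *
a=get_image("scene"); 
for l,z in [("speaker",.02),("solder_lugs",.0215),("nest",.02),("nest_seat",.016),("carriage_face",.032),("strap_pivot",.076),("strap_tip",.076),("receptacle",.067),("stud_wing",.1),("stops",.021)]:
    for d in spot_in("scene",l)[:3]: print("scene",l,np.round(d["uv"]),round(d["score"],2),ray("scene",d["uv"],z).round(3))
b=get_image("side")
for l,z in [("speaker",.02),("solder_lugs",.0215),("nest_seat",.016),("carriage_face",.032),("strap_pivot",.076),("strap_tip",.076),("receptacle",.067),("stud_wing",.1),("stops",.021)]:
    for d in spot_in("side",l)[:3]: print("side",l,np.round(d["uv"]),round(d["score"],2),ray("side",d["uv"],z).round(3))
c=calibration("scene"); print(c)
cv2.imwrite("pics/a.png",a);cv2.imwrite("pics/b.png",b)
s,p,M=st();print(s);print(M.round(3))
E
```

```text
pics
scene speaker [298. 192.] 0.9 [ 0.659 -0.17   0.02 ]
scene speaker [269. 200.] 0.55 [ 0.695 -0.062  0.02 ]
scene speaker [323. 176.] 0.55 [ 0.675 -0.321  0.02 ]
scene solder_lugs [269. 202.] 0.68 [ 0.684 -0.051  0.021]
scene solder_lugs [299. 189.] 0.66 [ 0.67  -0.185  0.021]
scene solder_lugs [336. 193.] 0.51 [ 0.559 -0.273  0.021]
scene nest [244. 249.] 0.61 [0.539 0.167 0.02 ]
scene nest [246. 212.] 0.32 [0.693 0.046 0.02 ]
scene nest_seat [246. 246.] 0.71 [0.551 0.15  0.016]
scene carriage_face [255. 242.] 0.63 [0.532 0.125 0.032]
scene carriage_face [310. 215.] 0.3 [ 0.515 -0.102  0.032]
scene strap_pivot [245. 217.] 0.77 [0.61  0.105 0.076]
scene strap_tip [249. 214.] 0.94 [0.613 0.085 0.076]
scene receptacle [244. 249.] 0.81 [0.494 0.192 0.067]
scene stud_wing [258. 197.] 0.45 [0.644 0.024 0.1  ]
scene stops [245. 247.] 0.64 [0.544 0.157 0.021]
side speaker [401. 263.] 0.96 [ 0.667 -0.347  0.02 ]
side speaker [252. 286.] 0.94 [ 0.308 -0.348  0.02 ]
side speaker [379. 199.] 0.67 [ 0.707 -0.081  0.02 ]
side solder_lugs [252. 283.] 0.97 [ 0.308 -0.342  0.022]
side solder_lug
[... 1124 characters left out ...]
3,  1.33517921e+00,
       -2.57102985e-06,  1.57078382e+00]), 'joint_velocities': array([ 2.61172441e-04,  1.01797334e-03,  2.33793079e-05, -1.08330021e-03,
       -4.51561152e-04,  4.46144372e-04]), 'tau': array([-2.02611827e-04, -3.72216618e+01,  2.52698636e+01,  1.23607108e-03,
        4.28698263e-05, -2.33612596e-07]), 'position': array([ 0.22323541, -0.44740367,  0.2453106 ]), 'eef_rot': array([1.18077854e-05, 9.73343149e-01, 2.29353689e-01, 1.46145407e-06]), 'wrist_force': array([ 0.17014509,  0.26427491, -0.11323743]), 'ft_torque': array([-0.06895675,  0.0276557 , -0.01098299]), 'grip_width': 0.9981645958905779}
[[ 0.895  0.446  0.   ]
 [ 0.446 -0.895 -0.   ]
 [-0.     0.    -1.   ]]
```

View pics/a.png

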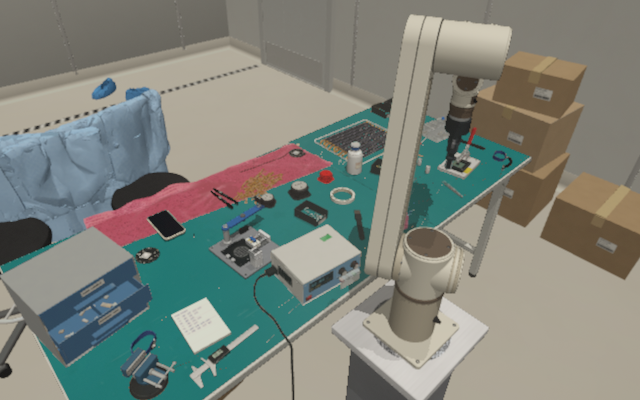

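View pics/b.png

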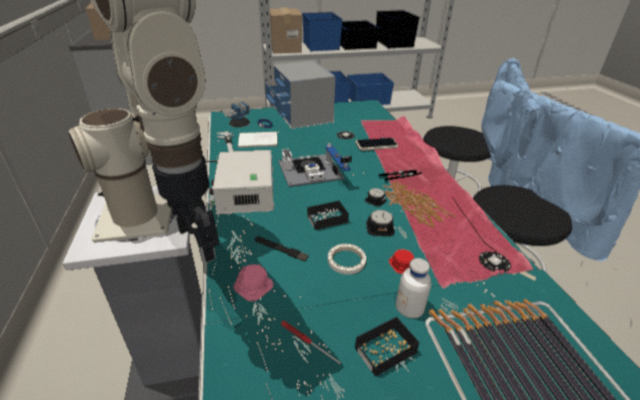

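Larger black speaker: scene (299,189), side (380,222), about (0.66,-0.19). Nest at about (0.55,0.15), strap open over its far side. Moving the wrist camera over the speaker.

```bash
python3 -m handwheel '[{"hand":0.0854,"xyz":[0.047,-0.005,0],"twist":0},{"hand":0.0854,"xyz":[0.047,-0.005,0],"twist":0},{"hand":0.0854,"xyz":[0.047,-0.005,0],"twist":0},{"hand":0.0854,"xyz":[0.047,-0.005,0],"twist":0},{"hand":0.0854,"xyz":[0.047,-0.005,0],"twist":0},{"hand":0.0854,"xyz":[0.047,-0.005,0],"twist":0},{"hand":0.0854,"xyz":[0.047,-0.005,0],"twist":0},{"hand":0.0854,"xyz":[0.047,-0.005,0],"twist":0}]'
python3 - <<'E'
from h import *
s,p,M=st(); print(p,s["time"])
print(proj("wrist",[[.66,-.19,.02],[.6,-.19,.02]]))
c=calibration("wrist");T=np.array(c["world_to_cam"]);print("cam pos",-T[:3,:3].T@T[:3,3])
print(M.round(3))
a=get_image("wrist");cv2.imwrite("pics/c.png",a)
for l,z in [("speaker",.041),("solder_lugs",.0215)]:
    for d in spot_in("wrist",l)[:3]: print(l,np.round(d["uv"]),round(d["score"],2),ray("wrist",d["uv"],z).round(3))
E
```

```text
time: 1.85
position: [0.5496, -0.2441, 0.2456]
eef_rot: [0.002, 0.975, 0.221, 0.0]
wrist_force: [-0.5, -1.5, -0.8]
grip_width: 0.999
[ 0.5496446  -0.24407206  0.24559221] 1.85
[[316.4242506   35.83118366]
 [289.57914287  96.83641169]]
cam pos [ 0.60835927 -0.21523273  0.37494593]
[[ 0.902  0.432  0.001]
 [ 0.432 -0.902 -0.004]
 [-0.001  0.004 -1.   ]]
speaker [319.  30.] 0.82 [ 0.664 -0.188  0.041]
speaker [300. 350.] 0.82 [ 0.365 -0.31   0.041]
speaker [451.  89.] 0.73 [ 0.673 -0.316  0.041]
solder_lugs [300. 349.] 0.85 [ 0.349 -0.318  0.022]
solder_lugs [453.  91.] 0.79 [ 0.673 -0.326  0.022]
solder_lugs [319.  30.] 0.74 [ 0.665 -0.188  0.022]
```

View pics/c.png

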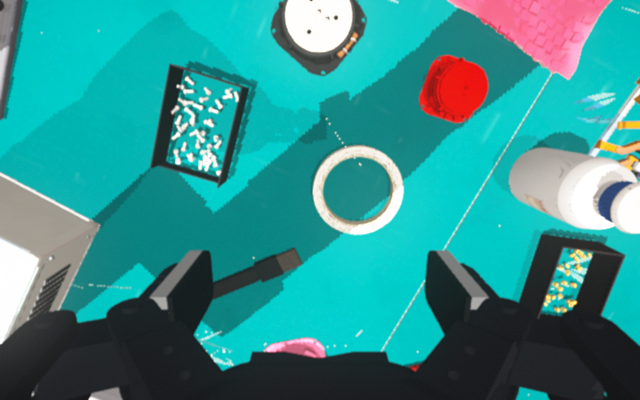

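Speaker cap at (318,22), lugs at (350,47): they point roughly to world -y. Turning the gripper so that its jaws lie across, and shifting for a close view.

```bash
python3 -m handwheel '[{"hand":0.0854,"xyz":[0.011,0.0085,0],"twist":-0.15},{"hand":0.0854,"xyz":[0.009,0.010,0],"twist":-0.15},{"hand":0.0854,"xyz":[0.008,0.011,0],"twist":-0.15},{"hand":0.0854,"xyz":[0.006,0.012,0],"twist":-0.15},{"hand":0.0854,"xyz":[0.004,0.013,0],"twist":-0.15},{"hand":0.0854,"xyz":[0.002,0.014,0],"twist":-0.15},{"hand":0.0854,"xyz":[0,0.014,0],"twist":-0.1},{"hand":0.0854,"xyz":[0,0,0],"twist":0}]'
python3 - <<'E'
from h import *
s,p,M=st(); print(p,s["time"],s["joints"].round(3)); print(M.round(3))
a=get_image("wrist");cv2.imwrite("pics/d.png",a)
for l,z in [("speaker",.041),("solder_lugs",.0215)]:
    for d in spot_in("wrist",l)[:3]: print(l,np.round(d["uv"]),round(d["score"],2),ray("wrist",d["uv"],z).round(3))
E
```

```text
time: 2.8
position: [0.6389, -0.2713, 0.2445]
eef_rot: [-0.0, 0.747, 0.664, -0.004]
wrist_force: [0.1, 0.1, -1.2]
grip_width: 1.0
[ 0.63891862 -0.2713324   0.24447295] 2.8 [-0.399  0.665  0.66   1.571 -0.007  1.29 ]
[[ 0.117  0.993 -0.006]
 [ 0.993 -0.117 -0.004]
 [-0.005 -0.006 -1.   ]]
speaker [347.  71.] 0.95 [ 0.672 -0.184  0.041]
speaker [ 30. 253.] 0.92 [ 0.333 -0.321  0.041]
speaker [360. 215.] 0.6 [ 0.671 -0.32   0.041]
solder_lugs [343.  74.] 0.91 [ 0.669 -0.185  0.022]
solder_lugs [ 34. 253.] 0.89 [ 0.318 -0.327  0.022]
solder_lugs [362. 218.] 0.69 [ 0.675 -0.33   0.022]
```

View pics/d.png

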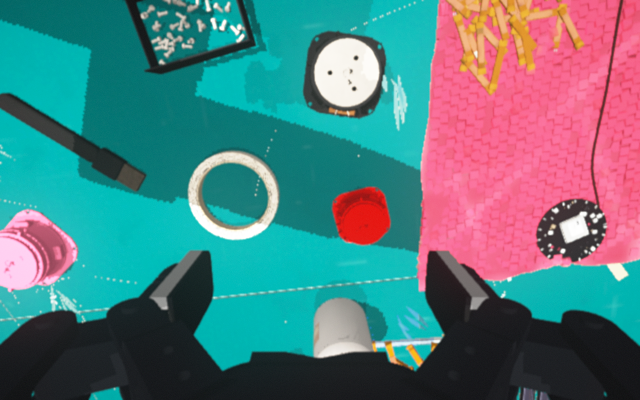

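Speaker now at (347,71), lugs below it at (342,112). Going lower for a fine fit of cap and lugs.

```bash
python3 -m handwheel '[{"hand":0.0854,"xyz":[0.012,0.013,0.038],"twist":0},{"hand":0.0854,"xyz":[0.012,0.013,0.038],"twist":0},{"hand":0.0854,"xyz":[0,0,0],"twist":0}]'
cat > spk.py <<'E'
from h import *
s,p,M=st(); print(p,s["time"],M[:2,0].round(3))
c=calibration("wrist"); a=get_image("wrist");cv2.imwrite("pics/e.png",a)
g=proj("wrist",[.672,-.184,.041],c)[0]; print("pred",g)
hsv=cv2.cvtColor(a,cv2.COLOR_BGR2HSV)
yy,xx=np.mgrid[:400,:640]; near=np.hypot(xx-g[0],yy-g[1])<75
w=((hsv[...,1]<50)&(hsv[...,2]>150)&near).astype(np.uint8)
cs=cv2.findContours(w,0,2)[0]; k=max(cs,key=cv2.contourArea); e=cv2.fitEllipse(cv2.convexHull(k)); print("cap",e)
C=ray("wrist",e[0],.041,c); print("cap C",C.round(4))
cop=((hsv[...,0]>4)&(hsv[...,0]<22)&(hsv[...,1]>90)&(hsv[...,2]>70)&near).astype(np.uint8)
n,l,sts,cen=cv2.connectedComponentsWithStats(cop)
for i in range(1,n):
    if sts[i,4]>25: print(sts[i],cen[i],ray("wrist",cen[i],.0215,c).round(4))
# flange: dark region vs. background (teal)
dark=((hsv[...,2]<75)&near|(w>0)|(cop>0)).astype(np.uint8)
cv2.imwrite("pics/e2.png",cv2.resize(np.hstack([a[max(0,int(g[1])-90):int(g[1])+90,int(g[0])-90:int(g[0])+90]]),None,fx=3,fy=3,interpolation=2))
u=g
for f in (lambda:spot_in("wrist","solder_lugs"),lambda:spot_in("wrist","speaker")):
    d=f()[0]; print(d, ray("wrist",d["uv"],.0215,c).round(4))
E
python3 spk.py
```

```text
time: 3.25
position: [0.6649, -0.252, 0.1712]
eef_rot: [0.002, 0.751, 0.661, -0.003]
wrist_force: [-0.5, 0.8, -0.7]
grip_width: 1.005
[ 0.66494737 -0.25196354  0.1712189 ] 3.25 [0.127 0.992]
pred [317.37859755  95.55182417]
cap ((317.51702880859375, 97.37593078613281), (81.8785171508789, 85.1098861694336), 179.3046112060547)
cap C [ 0.6719 -0.1852  0.041 ]
[298 140   9   5  35] [301.91428571 142.11428571] [ 0.6555 -0.217   0.0215]
[309 143  12   4  40] [314.575 144.5  ] [ 0.665  -0.2201  0.0215]
[323 142   9   6  47] [327.29787234 144.57446809] [ 0.6749 -0.2214  0.0215]
{'uv': [340.2, 264.9], 'score': 0.72} [ 0.6735 -0.3252  0.0215]
{'uv': [342.3, 265.0], 'score': 0.83} [ 0.6752 -0.3255  0.0215]
```

View pics/e2.png

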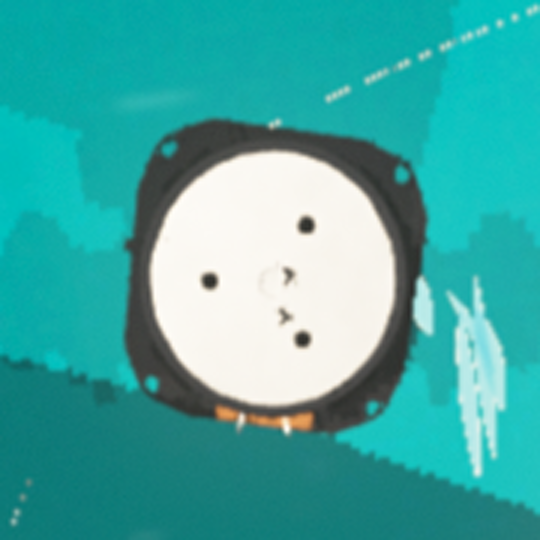

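Lug direction ≈ -103°, cap centre (0.672,-0.185). Checking where the fingertips sit when open, from the picture (pad tips at about (210,252) and (427,252)).

Run:
```python
from h import *
s,p,M=st();c=calibration("wrist")
for h in (-.01,0,.005,.01,.014,.02):
    print(h,proj("wrist",[p+M@[x,y,h] for y in(-.0427,.0427) for x in(.011,-.011)],c).round(0).tolist())
a=cv2.imread("pics/e.png");cv2.imwrite("pics/e3.png",cv2.resize(a[230:,130:510],None,fx=2,fy=2))
```

```text
-0.01 [[203.0, 256.0], [208.0, 309.0], [437.0, 256.0], [432.0, 309.0]]
0 [[211.0, 245.0], [215.0, 295.0], [429.0, 245.0], [425.0, 295.0]]
0.005 [[215.0, 240.0], [219.0, 289.0], [425.0, 240.0], [421.0, 289.0]]
0.01 [[218.0, 236.0], [222.0, 283.0], [422.0, 236.0], [418.0, 283.0]]
0.014 [[221.0, 232.0], [224.0, 279.0], [419.0, 232.0], [416.0, 279.0]]
0.02 [[224.0, 228.0], [227.0, 273.0], [416.0, 228.0], [412.0, 273.0]]
```

View pics/e3.png

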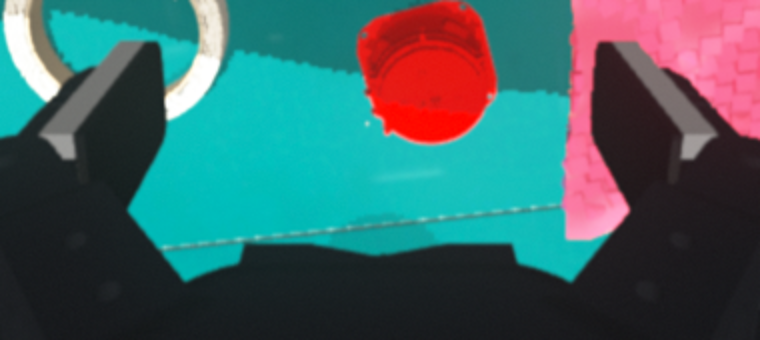

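Open tips lie about 1 mm ahead of TCP, as stated. Over the speaker, down to TCP z 0.022 and grip.

```bash
python3 -m handwheel '[{"hand":0.0854,"xyz":[0.034,-0.001,0.03],"twist":0.05},{"hand":0.0854,"xyz":[0.033,-0.001,0.03],"twist":0.05},{"hand":0.0854,"xyz":[0,0,0],"twist":0}]'
python3 - <<'E'
from h import *
s,p,M=st();t=np.array([.672,-.185,.022]); print((M.T@(t-p)).round(4), np.degrees(np.arctan2(M[1,1],M[0,1])))
E
```

```text
time: 3.7
position: [0.6789, -0.1928, 0.1273]
eef_rot: [0.014, 0.787, 0.617, 0.004]
wrist_force: [-1.1, 0.4, -1.0]
grip_width: 1.002
[ 0.0072 -0.0115  0.105 ] -13.740415958971328
```

```bash
python3 -m handwheel '[{"hand":0.0854,"xyz":[0.007,-0.011,0.02],"twist":0},{"hand":0.0854,"xyz":[0,0,0.02],"twist":0},{"hand":0.0854,"xyz":[0,0,0],"twist":0},{"hand":0.0854,"xyz":[0,0,0],"twist":0}]'
python3 - <<'E'
from h import *
s,p,M=st();t=np.array([.672,-.185,.022]); print((M.T@(t-p)).round(4), np.degrees(np.arctan2(M[1,1],M[0,1]))); print(M.round(3))
E
```

```text
time: 4.1
position: [0.6751, -0.1884, 0.0993]
eef_rot: [0.022, 0.787, 0.616, 0.009]
wrist_force: [0.2, -0.3, 0.9]
grip_width: 0.997
[ 0.0036 -0.0074  0.077 ] -13.839535772892996
[[ 0.24   0.97   0.041]
 [ 0.971 -0.239 -0.024]
 [-0.014  0.046 -0.999]]
```

```bash
python3 - <<'E'
from h import *
s,p,M=st(); print(s["joints"].round(3),s["tau"].round(1),s["joint_velocities"].round(3))
E
python3 -m handwheel '[{"hand":0.0854,"xyz":[0,0,0],"twist":0},{"hand":0.0854,"xyz":[0,0,0.01],"twist":0}]'
python3 - <<'E'
from h import *
s,p,M=st();t=np.array([.672,-.185,.022]); print((M.T@(t-p)).round(4)); print(s["joints"].round(3)); print(M.round(3))
E
```

```text
[-0.267  0.69   0.328  1.162 -0.013  1.545] [  0.3 -55.1  23.7  -0.3  -0.    0. ] [-0.016 -0.011  0.008  0.006 -0.006 -0.004]
time: 4.3
position: [0.6788, -0.1912, 0.0957]
eef_rot: [0.027, 0.787, 0.616, 0.012]
wrist_force: [0.9, -0.8, -0.2]
grip_width: 0.999
[ 0.0054 -0.0122  0.0731]
[-0.269  0.693  0.323  1.144 -0.013  1.545]
[[ 0.242  0.969  0.051]
 [ 0.97  -0.241 -0.028]
 [-0.014  0.056 -0.998]]
```

```bash
cat > w.py <<'E'
from h import *
import sys
s,p,M=st(); print("t",s["time"],"p",p.round(4),"z-axis",M[:2,2].round(4),"yaw y",round(float(np.degrees(np.arctan2(M[1,1],M[0,1]))),2),"q",s["joints"].round(3),"F",np.round(s["wrist_force"],1),"grip",round(s["grip_width"],3))
if len(sys.argv)>3:
    t=np.array([float(v) for v in sys.argv[1:4]]); print("to go (tool)",(M.T@(t-p)).round(4))
E
python3 -m handwheel '[{"hand":0.0854,"xyz":[0,0,0],"twist":0},{"hand":0.0854,"xyz":[0,0,0],"twist":0},{"hand":0.0854,"xyz":[0,0,0],"twist":0}]'>/dev/null;python3 w.py
python3 -m handwheel '[{"hand":0.0854,"xyz":[0,0,-0.04],"twist":0},{"hand":0.0854,"xyz":[0,0,0],"twist":0},{"hand":0.0854,"xyz":[0,0,0],"twist":0}]'>/dev/null;python3 w.py
```

```text
t 4.6 p [ 0.6786 -0.1919  0.0954] z-axis [ 0.0507 -0.0276] yaw y -14.0 q [-0.27   0.694  0.323  1.144 -0.013  1.545] F [-0.  -1.   0.5] grip 0.999
t 4.9 p [ 0.6758 -0.1905  0.1352] z-axis [ 0.048  -0.0268] yaw y -13.98 q [-0.269  0.663  0.375  1.228 -0.013  1.545] F [-0.9  0.8 -0.6] grip 1.0
```

```bash
python3 -m handwheel '[{"hand":0.0854,"xyz":[0,0,-0.04],"twist":0},{"hand":0.0854,"xyz":[0,0,-0.04],"twist":0},{"hand":0.0854,"xyz":[0,0,0],"twist":0}]'>/dev/null;python3 w.py
python3 -m handwheel '[{"hand":0.0854,"xyz":[0,0,0.01],"twist":0},{"hand":0.0854,"xyz":[0,0,0.01],"twist":0},{"hand":0.0854,"xyz":[0,0,0.01],"twist":0},{"hand":0.0854,"xyz":[0,0,0.01],"twist":0},{"hand":0.0854,"xyz":[0,0,0],"twist":0}]'>/dev/null;python3 w.py
python3 -m handwheel '[{"hand":0.0854,"xyz":[-0.04,0,0],"twist":0},{"hand":0.0854,"xyz":[0,0,0],"twist":0}]'>/dev/null;python3 w.py
```

```text
t 5.2 p [ 0.6712 -0.1879  0.2154] z-axis [ 0.0446 -0.0258] yaw y -13.97 q [-0.268  0.623  0.511  1.409 -0.013  1.547] F [ 0.5 -0.9  0.7] grip 0.997
t 5.7 p [ 0.6709 -0.1883  0.1664] z-axis [ 0.0371 -0.0238] yaw y -13.95 q [-0.268  0.645  0.425  1.308 -0.013  1.546] F [-0.1 -0.2 -0.1] grip 1.003
t 5.9 p [ 0.66   -0.2266  0.1635] z-axis [ 0.0319 -0.0223] yaw y -13.81 q [-0.326  0.653  0.431  1.311 -0.011  1.486] F [-0.7 -0.   0.8] grip 1.002
```

```bash
python3 -m handwheel '[{"hand":0.0854,"xyz":[0,0,0.01],"twist":0},{"hand":0.0854,"xyz":[0,0,0.01],"twist":0},{"hand":0.0854,"xyz":[0,0,0.01],"twist":0},{"hand":0.0854,"xyz":[0,0,0.01],"twist":0}]'>/dev/null;python3 w.py
python3 -m handwheel '[{"hand":0.0854,"xyz":[0.01,0,0],"twist":0},{"hand":0.0854,"xyz":[0.01,0,0],"twist":0},{"hand":0.0854,"xyz":[0.01,0,0],"twist":0},{"hand":0.0854,"xyz":[0.01,0,0],"twist":0}]'>/dev/null;python3 w.py .672 -.185 .022
```

```text
t 6.3 p [ 0.6616 -0.2271  0.12  ] z-axis [ 0.032  -0.0217] yaw y -13.83 q [-0.326  0.68   0.365  1.219 -0.01   1.486] F [-0.5  0.3 -0.2] grip 1.002
t 6.7 p [ 0.6707 -0.1842  0.1164] z-axis [ 0.0278 -0.0198] yaw y -13.81 q [-0.263  0.678  0.353  1.213 -0.012  1.549] F [ 0.4  0.7 -0.1] grip 0.997
to go (tool) [ 0.0007 -0.0015  0.0944]
```

```bash
python3 -m handwheel '[{"hand":0.0854,"xyz":[0,0,0.01],"twist":0},{"hand":0.0854,"xyz":[0,0,0.01],"twist":0},{"hand":0.0854,"xyz":[0,0,0.01],"twist":0},{"hand":0.0854,"xyz":[0,0,0.01],"twist":0},{"hand":0.0854,"xyz":[0,0,0.006],"twist":0},{"hand":0.0854,"xyz":[0,0,0.003],"twist":0}]'>/dev/null;python3 w.py .672 -.185 .022
```

```text
t 7.3 p [ 0.6732 -0.1832  0.0641] z-axis [ 0.0295 -0.0204] yaw y -13.65 q [-0.261  0.721  0.289  1.105 -0.012  1.548] F [-1.1  0.2 -0. ] grip 1.005
to go (tool) [-0.0015 -0.0021  0.0421]
```

```bash
python3 -m handwheel '[{"hand":0.0854,"xyz":[0,-0.02,-0.01],"twist":0},{"hand":0.0854,"xyz":[0,-0.02,-0.01],"twist":0},{"hand":0.0854,"xyz":[0,-0.02,0],"twist":0},{"hand":0.0854,"xyz":[0,0,0],"twist":0}]'>/dev/null;python3 w.py
python3 -m handwheel '[{"hand":0.0854,"xyz":[0,0.015,0],"twist":0},{"hand":0.0854,"xyz":[0,0.015,0],"twist":0},{"hand":0.0854,"xyz":[0,0.015,0],"twist":0},{"hand":0.0854,"xyz":[0,0.015,0],"twist":0},{"hand":0.0854,"xyz":[0,0,0],"twist":0}]'>/dev/null;python3 w.py .672 -.185 .022
```

```text
t 7.7 p [ 0.6112 -0.1695  0.079 ] z-axis [ 0.0252 -0.0196] yaw y -13.79 q [-0.265  0.592  0.093  1.042 -0.012  1.547] F [ 0.1  0.2 -0.3] grip 1.0
t 8.2 p [ 0.6746 -0.1867  0.0824] z-axis [ 0.0312 -0.0214] yaw y -13.91 q [-0.265  0.709  0.317  1.143 -0.012  1.549] F [ 0.5  0.4 -0.3] grip 1.0
to go (tool) [ 0.0018 -0.0051  0.0602]
```

```bash
python3 -m handwheel '[{"hand":0.0854,"xyz":[0,-0.01,0],"twist":0},{"hand":0.0854,"xyz":[0,-0.01,0],"twist":0},{"hand":0.0854,"xyz":[0,-0.01,0],"twist":0},{"hand":0.0854,"xyz":[0,-0.01,0],"twist":0},{"hand":0.0854,"xyz":[0,-0.01,0],"twist":0},{"hand":0.0854,"xyz":[0,-0.01,0],"twist":0},{"hand":0.0854,"xyz":[0,0,0],"twist":0}]'>/dev/null;python3 w.py
python3 -m handwheel '[{"hand":0.0854,"xyz":[0,0.05,0],"twist":0},{"hand":0.0854,"xyz":[0,0,0],"twist":0},{"hand":0.0854,"xyz":[0,0,0],"twist":0}]'>/dev/null;python3 w.py .672 -.185 .022
```

```text
t 8.9 p [ 0.6147 -0.1732  0.0786] z-axis [ 0.0315 -0.0217] yaw y -14.02 q [-0.269  0.596  0.098  1.037 -0.013  1.547] F [-0.4 -0.8  0.3] grip 1.001
t 9.2 p [ 0.657  -0.184   0.0715] z-axis [ 0.0131 -0.0167] yaw y -14.06 q [-0.268  0.697  0.265  1.122 -0.013  1.548] F [-0.7  0.3 -0.8] grip 0.999
to go (tool) [0.0033 0.014  0.0497]
```

```bash
python3 -m handwheel '[{"hand":0.0854,"xyz":[0,-0.01,0],"twist":0},{"hand":0.0854,"xyz":[0,-0.01,0],"twist":0},{"hand":0.0854,"xyz":[0,-0.01,0],"twist":0},{"hand":0.0854,"xyz":[0,-0.01,0],"twist":0},{"hand":0.0854,"xyz":[0,0,0],"twist":0},{"hand":0.0854,"xyz":[0,0.05,-0.005],"twist":0},{"hand":0.0854,"xyz":[0,0,0],"twist":0},{"hand":0.0854,"xyz":[0,0,0],"twist":0}]'>/dev/null;python3 w.py .672 -.185 .022
```

```text
t 10.0 p [ 0.6639 -0.186   0.0724] z-axis [ 0.0077 -0.0152] yaw y -14.09 q [-0.268  0.715  0.301  1.146 -0.013  1.549] F [-0.6 -0.8 -0.2] grip 1.0
to go (tool) [0.0036 0.0071 0.0504]
```

```bash
python3 -m handwheel '[{"hand":0.0854,"xyz":[0.004,0.007,0.005],"twist":0},{"hand":0.0854,"xyz":[0,0,0.01],"twist":0},{"hand":0.0854,"xyz":[0,0,0],"twist":0}]'>/dev/null;python3 w.py .672 -.185 .022
```

```text
t 10.3 p [ 0.6747 -0.1844  0.0585] z-axis [ 0.014  -0.0168] yaw y -14.09 q [-0.262  0.741  0.313  1.125 -0.013  1.555] F [-0.   0.  -1.2] grip 1.007
to go (tool) [-0.0007 -0.0032  0.0365]
```

```bash
python3 -m handwheel '[{"hand":0.0854,"xyz":[-0.001,-0.004,0.01],"twist":0},{"hand":0.0854,"xyz":[0,-0.001,0.01],"twist":0},{"hand":0.0854,"xyz":[0,0,0.008],"twist":0},{"hand":0.0854,"xyz":[0,0,0.003],"twist":0},{"hand":0.0854,"xyz":[0,0,0],"twist":0}]'>/dev/null;python3 w.py .672 -.185 .022
```

```text
t 10.8 p [ 0.6683 -0.1844  0.025 ] z-axis [ 0.0132 -0.0167] yaw y -14.09 q [-0.264  0.761  0.256  1.049 -0.013  1.553] F [ 0.1 -0.  -1. ] grip 1.003
to go (tool) [0.0004 0.0037 0.0031]
```

```bash
python3 -m handwheel '[{"hand":0.0854,"xyz":[0,0.0035,0.003],"twist":0},{"hand":0.055,"xyz":[0,0,0],"twist":0},{"hand":0.055,"xyz":[0,0,0],"twist":0},{"hand":0.055,"xyz":[0,0,0],"twist":0},{"hand":0.055,"xyz":[0,0,0],"twist":0},{"hand":0.055,"xyz":[0,0,0],"twist":0}]' 50;python3 w.py .672 -.185 .022
```

```text
time: 11.4
position: [0.6731, -0.1857, 0.0231]
eef_rot: [0.012, 0.789, 0.615, 0.001]
wrist_force: [0.1, -0.5, -1.3]
grip_width: 0.718
t 11.4 p [ 0.6731 -0.1857  0.0231] z-axis [ 0.0153 -0.0172] yaw y -14.1 q [-0.264  0.77   0.269  1.051 -0.013  1.553] F [ 0.1 -0.5 -1.3] grip 0.718
to go (tool) [ 0.0005 -0.0012  0.0011]
```

```bash
python3 -m handwheel '[{"hand":0.055,"xyz":[0,0,-0.005],"twist":0},{"hand":0.055,"xyz":[0,0,-0.01],"twist":0},{"hand":0.055,"xyz":[0,0,-0.02],"twist":0},{"hand":0.055,"xyz":[0,0,-0.02],"twist":0},{"hand":0.055,"xyz":[0,0,-0.02],"twist":0},{"hand":0.055,"xyz":[0,0,-0.02],"twist":0},{"hand":0.055,"xyz":[0,0,0],"twist":0}]';python3 w.py
python3 - <<'E'
from h import *
a=get_image("wrist");b=get_image("side");cv2.imwrite("pics/f.png",np.hstack([cv2.resize(a[180:],None,fx=.8,fy=.8),cv2.resize(b[130:306,280:480],(200,176))]))
E
```

```text
time: 12.1
position: [0.6708, -0.1837, 0.1238]
eef_rot: [0.011, 0.789, 0.615, 0.0]
wrist_force: [0.2, -0.1, 0.0]
grip_width: 0.71
t 12.1 p [ 0.6708 -0.1837  0.1238] z-axis [ 0.0137 -0.0167] yaw y -14.1 q [-0.262  0.686  0.386  1.253 -0.013  1.555] F [ 0.2 -0.1  0. ] grip 0.71
```

View pics/f.png

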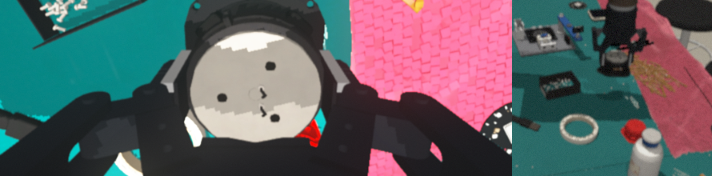

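Run:
```python
from h import *
s,p,M=st();c=calibration("wrist");a=get_image("wrist")
T=np.array(c["world_to_cam"]);print("cam",(-T[:3,:3].T@T[:3,3]-p).round(4),c["K"][0])
th=np.linspace(0,6.28,9)[:-1]
for dz in (.018,.01,0,-.01):
    q=proj("wrist",[p+[.028*np.cos(t),.028*np.sin(t),dz] for t in th],c); print(dz,"u",q[:,0].min().round(),q[:,0].max().round(),"v",q[:,1].min().round(),q[:,1].max().round())
g=cv2.cvtColor(a,cv2.COLOR_BGR2HSV);m=((g[...,1]<60)&(g[...,2]>110)).astype(np.uint8);m[:, :180]=0;m[:,480:]=0
cs=cv2.findContours(m,0,2)[0];k=max(cs,key=cv2.contourArea);print(cv2.boundingRect(k))
cv2.imwrite("pics/g.png",a[150:,150:500])
# side view of speaker
print(proj("side",[p+[0,0,z] for z in(-.023,.018)]), spot_in("wrist","speaker")[:1])
b=get_image("side");cv2.imwrite("pics/h.png",b)
```

```text
cam [0.0145 0.0656 0.1286] [355.34240361   0.         318.65834263]
0.018 u 244.0 399.0 v 222.0 359.0
0.01 u 248.0 394.0 v 214.0 345.0
0 u 253.0 389.0 v 206.0 329.0
-0.01 u 257.0 384.0 v 198.0 315.0
(238, 218, 163, 140)
[[381.57495896 198.68272449]
 [383.27882177 185.75514533]] [{'uv': [319.1, 257.2], 'score': 0.91}]
```

View pics/g.png

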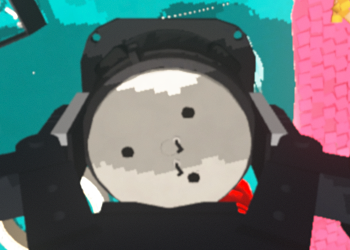

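Speaker held, height in grip as expected, flange parallel to the jaws. Lifting and moving towards the nest for a view from above.

```bash
python3 -m handwheel '[{"hand":0.055,"xyz":[0.008,-0.008,-0.02],"twist":0},{"hand":0.055,"xyz":[0.022,-0.02,-0.025],"twist":0},{"hand":0.055,"xyz":[0.025,-0.023,-0.025],"twist":0},{"hand":0.055,"xyz":[0.025,-0.023,-0.025],"twist":0},{"hand":0.055,"xyz":[0.025,-0.023,-0.025],"twist":0},{"hand":0.055,"xyz":[0.02,-0.015,-0.01],"twist":0},{"hand":0.055,"xyz":[0,0,0],"twist":0}]'>/dev/null;python3 w.py
python3 - <<'E'
from h import *
c=calibration("wrist");a=get_image("wrist");cv2.imwrite("pics/n.png",a)
for l,z in [("nest",.016),("nest_seat",.016),("carriage_face",.032),("strap_pivot",.076),("strap_tip",.076),("receptacle",.067),("stud_wing",.102),("stops",.021)]:
    for d in spot_in("wrist",l)[:2]: print(l,np.round(d["uv"]),round(d["score"],2),ray("wrist",d["uv"],z,c).round(3))
E
```

```text
t 13.05 p [ 0.5811 -0.0243  0.2496] z-axis [-0.0072 -0.0083] yaw y -14.2 q [-0.037  0.41   0.254  1.422 -0.009  1.781] F [ 0.9  0.1 -1. ] grip 0.712
nest [249.  46.] 0.86 [0.544 0.103 0.016]
carriage_face [237.  15.] 0.69 [0.543 0.126 0.032]
strap_tip [349.  59.] 0.89 [0.627 0.063 0.076]
receptacle [245.  44.] 0.87 [0.548 0.096 0.067]
stud_wing [367.  96.] 0.96 [0.632 0.033 0.102]
stops [249.  47.] 0.69 [0.543 0.101 0.021]
stops [350.  58.] 0.51 [0.633 0.068 0.021]
```

View pics/n.png

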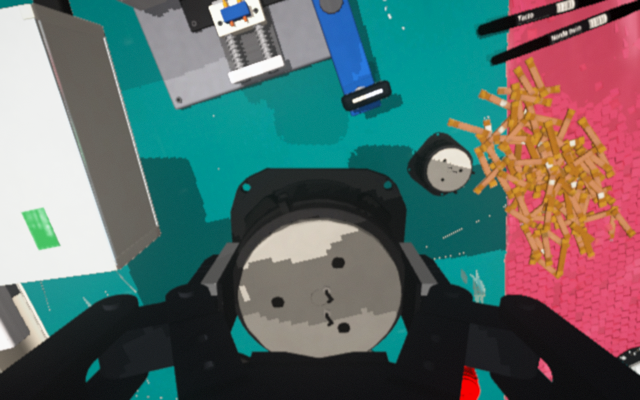

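Nest seen at top: its carriage (245,45) points down in the image, strap with wing at (367,96) on the right. Nest +x ≈ world -y, so the jaws need about 18° ccw more. Closer for the fine measurement.

```bash
python3 -m handwheel '[{"hand":0.055,"xyz":[0.025,-0.016,0],"twist":-0.107},{"hand":0.055,"xyz":[0.027,-0.013,0],"twist":-0.107},{"hand":0.055,"xyz":[0.028,-0.009,0],"twist":-0.107},{"hand":0.055,"xyz":[0,0,0],"twist":0},{"hand":0.055,"xyz":[0,0,0],"twist":0}]'>/dev/null;python3 w.py
python3 - <<'E'
from h import *
c=calibration("wrist");a=get_image("wrist");cv2.imwrite("pics/n2.png",a);np.save("n2.npy",np.array(c["world_to_cam"]))
for l,z in [("nest",.016),("nest_seat",.016),("carriage_face",.032),("strap_pivot",.076),("strap_tip",.076),("receptacle",.067),("stud_wing",.102),("stops",.021)]:
    for d in spot_in("wrist",l)[:2]: print(l,np.round(d["uv"]),round(d["score"],2),ray("wrist",d["uv"],z,c).round(4))
E
```

```text
t 14.0 p [0.5556 0.0554 0.2415] z-axis [-0.0169 -0.01  ] yaw y 4.15 q [ 0.104  0.373  0.179  1.394 -0.008  1.602] F [-0.2 -0.3 -1.6] grip 0.707
nest [330.  77.] 0.72 [0.5551 0.1407 0.016 ]
nest_seat [325.  76.] 0.75 [0.5511 0.1413 0.016 ]
carriage_face [317.  88.] 0.74 [0.5447 0.1301 0.032 ]
strap_pivot [422. 220.] 0.7 [0.6448 0.0257 0.076 ]
strap_pivot [412. 113.] 0.67 [0.6231 0.1149 0.076 ]
strap_tip [411. 111.] 0.56 [0.6217 0.117  0.076 ]
receptacle [328.  79.] 0.59 [0.5539 0.1364 0.067 ]
stud_wing [422. 221.] 0.58 [0.6368 0.0335 0.102 ]
stops [329.  82.] 0.62 [0.5553 0.1367 0.021 ]
stops [423. 221.] 0.49 [0.6625 0.0072 0.021 ]
```

View pics/n2.png

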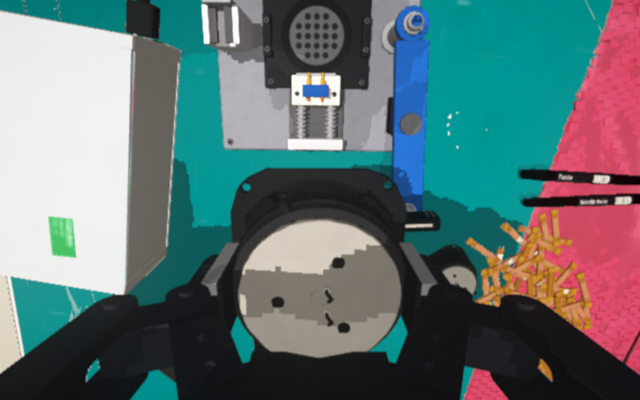

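Jaws are now parallel to the nest: seat centre (316,35), carriage (316,90), pivot (412,22), receptacle (221,22), plate edge y≈150 level. Computing the nest pose from these.

Run:
```python
from h import *
c=dict(calibration("wrist"));c["world_to_cam"]=np.load("n2.npy");a=cv2.imread("pics/n2.png")
for n,uv,z in [("seat",(316,35),.016),("pivot",(412,22),.078),("recept",(221,22),.067),("plateL",(225,150),.012),("plateR",(390,150),.012),("seatL guide",(264,85),.019),("seatR guide",(369,85),.019),("carR",(341,76),.032),("carL",(292,76),.032)]:
    print(n,ray("wrist",uv,z,c).round(4))
# holes centroid of seat
g=cv2.cvtColor(a,cv2.COLOR_BGR2GRAY)
crop=g[0:75,275:360];m=(crop>90).astype(np.uint8)
n,l,s,ce=cv2.connectedComponentsWithStats(m)
P=np.array([ce[i]+[275,0] for i in range(1,n) if 4<s[i,4]<60]);P=P[np.hypot(P[:,0]-316,P[:,1]-36)<32];print(len(P),P.mean(0),(P.max(0)+P.min(0))/2)
q=[ray("wrist",u,.016,c) for u in P];print(np.mean(q,0),(np.max(q,0)+np.min(q,0))/2)
m2=((a[...,0].astype(int)-a[...,2]>60)&(g<130)).astype(np.uint8)
# plate bottom edge slope
e=[]
for u in list(range(235,280,3))+list(range(352,385,3)):
    col=a[120:170,u].astype(int); sat=col.max(1)-col.min(1); v=np.argmax(sat>60); e.append((u,120+v))
print(np.polyfit(*np.array(e).T,1))
q=np.array([ray("wrist",x,.012,c)[:2] for x in e]);k=np.polyfit(q[:,0],q[:,1],1);print("edge angle deg",np.degrees(np.arctan(k[0])), "y at .55",np.polyval(k,.55))
```

```text
seat [0.5398 0.1767 0.016 ]
pivot [0.613  0.1811 0.078 ]
recept [0.4667 0.173  0.067 ]
plateL [0.455  0.0637 0.012 ]
plateR [0.6214 0.0761 0.012 ]
seatL guide [0.4938 0.1294 0.019 ]
seatR guide [0.5927 0.1364 0.019 ]
carR [0.5652 0.1418 0.032 ]
carL [0.5211 0.1387 0.032 ]Traceback (most recent call last):
  File "<stdin>", line 9, in <module>
IndexError: too many indices for array: array is 1-dimensional, but 2 were indexed
```

Nest centre S≈(0.540,0.177), +y at 4.1° (four features agree). Next: above the seat, offset 9 mm towards the stops.

```bash
python3 -m handwheel '[{"hand":0.055,"xyz":[0.02,-0.001,0.01],"twist":0.015},{"hand":0.055,"xyz":[0.03,-0.002,0.02],"twist":0},{"hand":0.055,"xyz":[0.03,-0.002,0.025],"twist":0},{"hand":0.055,"xyz":[0.03,-0.002,0.025],"twist":0},{"hand":0.055,"xyz":[0.015,0,0.01],"twist":0},{"hand":0.055,"xyz":[0,0,0],"twist":0},{"hand":0.055,"xyz":[0,0,0],"twist":0}]'>/dev/null;python3 w.py .5394 .186 .048
```

```text
t 15.15 p [0.5432 0.1794 0.1505] z-axis [-0.0096 -0.0107] yaw y 2.86 q [ 0.323  0.447  0.049  1.185 -0.007  1.844] F [ 0.6 -0.5 -0.6] grip 0.711
to go (tool) [ 0.0078 -0.0024  0.1024]
```

```bash
python3 -m handwheel '[{"hand":0.055,"xyz":[0.008,-0.003,0.012],"twist":0},{"hand":0.055,"xyz":[0,0,0.015],"twist":0},{"hand":0.055,"xyz":[0,0,0.015],"twist":0},{"hand":0.055,"xyz":[0,0,0.015],"twist":0},{"hand":0.055,"xyz":[0,0,0.008],"twist":0},{"hand":0.055,"xyz":[0,0,0],"twist":0}]'>/dev/null;python3 w.py .5394 .186 .048
```

```text
t 15.75 p [0.5438 0.1837 0.0873] z-axis [ 0.0009 -0.008 ] yaw y 2.37 q [ 0.33   0.498 -0.046  1.028 -0.008  1.859] F [-0.2  0.7 -1.2] grip 0.713
to go (tool) [ 0.0028 -0.0043  0.0393]
```

```bash
python3 -m handwheel '[{"hand":0.055,"xyz":[0.003,-0.005,0.01],"twist":-0.015},{"hand":0.055,"xyz":[0,0,0.01],"twist":0},{"hand":0.055,"xyz":[0,0,0.01],"twist":0},{"hand":0.055,"xyz":[0,0,0],"twist":0}]'>/dev/null;python3 w.py .5394 .186 .048
```

```text
t 16.15 p [0.5396 0.1863 0.0567] z-axis [ 0.0042 -0.0068] yaw y 3.24 q [ 0.336  0.523 -0.095  0.951 -0.008  1.851] F [ 0.3  0.  -1.3] grip 0.715
to go (tool) [-0.0002 -0.0003  0.0087]
```

```bash
python3 -m handwheel '[{"hand":0.055,"xyz":[0,0,0.005],"twist":0},{"hand":0.055,"xyz":[0,0,0.003],"twist":0},{"hand":0.055,"xyz":[0,0,0],"twist":0}]'>/dev/null;python3 w.py .5394 .186 .048
python3 -m handwheel '[{"hand":0.055,"xyz":[-0.005,0,0],"twist":0},{"hand":0.055,"xyz":[-0.004,0,0],"twist":0},{"hand":0.055,"xyz":[-0.002,0,0],"twist":0},{"hand":0.055,"xyz":[0,0,0],"twist":0}]'>/dev/null;python3 w.py .5401 .175 .048
```

```text
t 16.45 p [0.54   0.1865 0.0482] z-axis [ 0.0047 -0.0067] yaw y 3.25 q [ 0.336  0.534 -0.103  0.932 -0.008  1.851] F [-0.2  0.1 -2.5] grip 0.716
to go (tool) [-0.0004 -0.0006  0.0002]
t 16.85 p [0.5404 0.1799 0.0495] z-axis [0.0041 0.0058] yaw y 3.46 q [ 0.319  0.527 -0.111  0.927  0.004  1.83 ] F [-0.2  5.  -3.1] grip 0.709
to go (tool) [-0.0049 -0.0007  0.0014]
```

```bash
python3 -m handwheel '[{"hand":0.055,"xyz":[-0.006,0,0.001],"twist":0},{"hand":0.055,"xyz":[-0.003,0,0],"twist":0},{"hand":0.055,"xyz":[-0.001,0,0],"twist":0}]'>/dev/null;python3 w.py .5401 .175 .0391
```

```text
t 17.15 p [0.5405 0.1761 0.0501] z-axis [0.0033 0.0216] yaw y 3.73 q [ 0.305  0.522 -0.118  0.921  0.02   1.811] F [-1.5  6.4 -4. ] grip 0.713
to go (tool) [-0.0013 -0.0006  0.0109]
```

```bash
python3 -m handwheel '[{"hand":0.055,"xyz":[-0.005,0,0.003],"twist":0},{"hand":0.055,"xyz":[-0.003,0,0.002],"twist":0}]'>/dev/null;python3 w.py .5401 .175 .0391
```

```text
t 17.35 p [0.5416 0.1735 0.0472] z-axis [0.0049 0.0343] yaw y 3.95 q [ 0.294  0.523 -0.127  0.907  0.031  1.796] F [-2.5  6.7  2.3] grip 0.714
to go (tool) [ 0.0014 -0.0014  0.0081]
```

```bash
python3 -m handwheel '[{"hand":0.055,"xyz":[-0.001,-0.001,0.004],"twist":0},{"hand":0.055,"xyz":[-0.001,0,0.003],"twist":0}]'>/dev/null;python3 w.py .5401 .175 .0391
```

```text
t 17.55 p [0.5423 0.1763 0.043 ] z-axis [0.0089 0.0459] yaw y 4.12 q [ 0.293  0.526 -0.135  0.888  0.041  1.792] F [-2.8  5.9  1.6] grip 0.712
to go (tool) [-0.0013 -0.0023  0.0038]
```

```bash
python3 -m handwheel '[{"hand":0.055,"xyz":[-0.006,-0.003,-0.002],"twist":0},{"hand":0.055,"xyz":[-0.004,-0.001,0],"twist":0}]'>/dev/null;python3 w.py .5401 .175 .0391
python3 - <<'E'
from h import *
a=get_image("wrist");cv2.imwrite("pics/k.png",np.hstack([a[60:,150:500],a[60:,150:500]])[:, :350]);cv2.imwrite("pics/k.png",cv2.resize(a[60:,150:500],None,fx=1.7,fy=1.7))
E
```

```text
t 17.75 p [0.5411 0.1716 0.046 ] z-axis [0.0134 0.059 ] yaw y 4.38 q [ 0.28   0.513 -0.148  0.88   0.053  1.775] F [-0.4  8.7 -5.3] grip 0.711
to go (tool) [ 0.0031 -0.0008  0.007 ]
```

View pics/k.png

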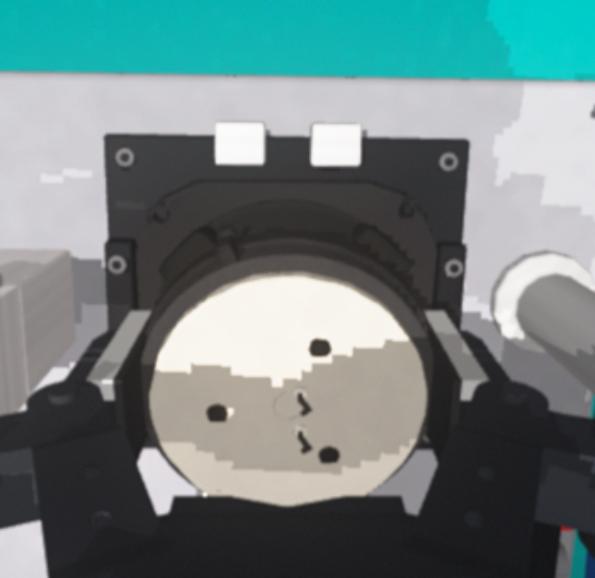

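Stops at (240,145),(336,145) in the crop, flange edge at y=182: clear of the stops by ~4 mm and centred between the guides. Going down.

```bash
python3 -m handwheel '[{"hand":0.055,"xyz":[-0.002,-0.001,0.006],"twist":0},{"hand":0.055,"xyz":[-0.003,0,0.006],"twist":0}]'>/dev/null;python3 w.py .5401 .175 .0391
```

```text
t 18.0 p [0.5419 0.1746 0.039 ] z-axis [0.0168 0.0776] yaw y 4.6 q [ 0.276  0.52  -0.16   0.853  0.07   1.767] F [-10.1  12.1  24.3] grip 0.718
to go (tool) [ 0.0005 -0.0017 -0.0001]
```

```bash
python3 -m handwheel '[{"hand":0.055,"xyz":[-0.002,-0.003,0.001],"twist":0}]'>/dev/null;python3 w.py .5401 .175 .0391
python3 - <<'E'
from h import *
a=get_image("wrist");cv2.imwrite("pics/k2.png",a)
c=calibration("wrist")
S=np.array([.540,.177,0]);nx=np.array([.0715,-.9974,0]);ny=np.array([.9974,.0715,0])
P=lambda x,y,z:S+nx*x+ny*y+np.array([0,0,z])
print("stops face pred",proj("wrist",[P(-.0387,y,.021) for y in(-.02,0,.02)],c).round(1).tolist())
print("flange edge flat&home",proj("wrist",[P(-.0387,y,.0194) for y in(-.02,0,.02)],c).round(1).tolist(),"2mm off",proj("wrist",P(-.0367,0,.0194),c).round(1).tolist())
g=cv2.cvtColor(a,cv2.COLOR_BGR2GRAY); b=cv2.imread("pics/k.png")
for u in (255,292,320,345,375): print(u,g[125:200,u].tolist()[::2])
w=((g>200)).astype(np.uint8);n,l,s,ce=cv2.connectedComponentsWithStats(w)
print([x.tolist() for x in s[1:] if x[4]>150])
E
```

```text
t 18.1 p [0.5414 0.1747 0.0404] z-axis [0.0225 0.0822] yaw y 4.71 q [ 0.275  0.513 -0.168  0.845  0.073  1.764] F [ 4.1  3.4 -0.4] grip 0.713
to go (tool) [ 0.0003 -0.0013  0.0013]
stops face pred [[270.5, 164.3], [316.9, 164.6], [362.8, 165.0]]
flange edge flat&home [[270.9, 163.9], [316.8, 164.3], [362.3, 164.6]] 2mm off [[316.7, 168.9]]
255 [200, 199, 200, 201, 200, 200, 200, 199, 199, 198, 200, 142, 56, 62, 61, 61, 61, 62, 60, 61, 61, 60, 58, 59, 58, 48, 58, 58, 58, 57, 58, 58, 58, 58, 57, 59, 59, 58]
292 [200, 200, 199, 200, 198, 200, 197, 188, 233, 249, 249, 249, 247, 246, 247, 248, 248, 247, 246, 245, 190, 65, 55, 61, 59, 60, 60, 60, 60, 60, 52, 51, 50, 48, 49, 48, 41, 40]
320 [199, 200, 201, 200, 202, 202, 201, 200, 199, 200, 198, 193, 88, 56, 59, 58, 59, 61, 58, 58, 57, 59, 55, 58, 61, 60, 62, 60, 52, 52, 49, 48, 50, 48, 44, 44, 57, 60]
345 [198, 199, 198, 199, 200, 200, 200, 198, 188, 244, 248, 248, 247, 245, 245, 246, 248, 247, 246, 246, 238, 103, 44, 55, 60, 61, 61, 61, 60, 61, 54, 50, 47, 44, 47, 46, 43, 44]
375 [200, 199, 198, 200, 198, 200, 200, 201, 200, 198, 196, 199, 169, 59, 52, 56, 55, 53, 52, 52, 53, 52, 52, 51, 47, 53, 61, 59, 57, 56, 58, 58, 60, 58, 59, 57, 56, 40]
[[110, 113, 99, 107, 6853], [211, 116, 45, 16, 389], [434, 118, 88, 149, 6204], [274, 140, 30, 26, 722], [333, 141, 31, 26, 711], [186, 197, 22, 23, 241], [240, 217, 158, 75, 7243], [23, 257, 78, 89, 2086], [114, 257, 17, 38, 536], [551, 296, 43, 16, 323], [571, 313, 34, 16, 305], [234, 339, 27, 23, 355], [133, 367, 44, 33, 996]]
```

Run:
```python
from h import *
a=cv2.cvtColor(cv2.imread("pics/k2.png"),6)
for u0,u1 in((285,292),(309,329),(340,352)): print(u0,[(v,int(a[v,u0:u1].mean())) for v in range(160,206)])
b=cv2.resize(cv2.cvtColor(cv2.imread("pics/k.png"),6),(350,340))
print("k",[(v+60,int(b[v,155:178].mean())) for v in range(90,140)])
```

```text
285 [(160, 247), (161, 246), (162, 246), (163, 246), (164, 238), (165, 189), (166, 108), (167, 64), (168, 56), (169, 54), (170, 56), (171, 59), (172, 60), (173, 60), (174, 59), (175, 59), (176, 60), (177, 60), (178, 59), (179, 59), (180, 59), (181, 59), (182, 59), (183, 60), (184, 59), (185, 57), (186, 55), (187, 53), (188, 52), (189, 49), (190, 48), (191, 48), (192, 49), (193, 50), (194, 48), (195, 44), (196, 42), (197, 42), (198, 43), (199, 45), (200, 46), (201, 48), (202, 50), (203, 51), (204, 52), (205, 53)]
309 [(160, 59), (161, 58), (162, 59), (163, 58), (164, 58), (165, 58), (166, 58), (167, 58), (168, 57), (169, 55), (170, 55), (171, 58), (172, 60), (173, 61), (174, 60), (175, 60), (176, 60), (177, 60), (178, 60), (179, 59), (180, 55), (181, 52), (182, 52), (183, 52), (184, 50), (185, 49), (186, 48), (187, 48), (188, 48), (189, 48), (190, 48), (191, 48), (192, 48), (193, 46), (194, 44), (195, 42), (196, 46), (197, 54), (198, 60), (199, 60), (200, 56), (201, 51), (202, 51), (203, 52), (204, 60), (205, 71)]
340 [(160, 246), (161, 245), (162, 245), (163, 245), (164, 244), (165, 
[... 300 characters left out ...]
47), (193, 46), (194, 46), (195, 45), (196, 44), (197, 42), (198, 41), (199, 43), (200, 47), (201, 52), (202, 55), (203, 53), (204, 51), (205, 49)]
k [(150, 68), (151, 68), (152, 68), (153, 67), (154, 66), (155, 64), (156, 62), (157, 60), (158, 59), (159, 59), (160, 59), (161, 59), (162, 58), (163, 58), (164, 57), (165, 52), (166, 50), (167, 55), (168, 60), (169, 61), (170, 61), (171, 61), (172, 61), (173, 61), (174, 61), (175, 61), (176, 59), (177, 55), (178, 52), (179, 53), (180, 53), (181, 53), (182, 51), (183, 50), (184, 50), (185, 49), (186, 49), (187, 49), (188, 49), (189, 49), (190, 49), (191, 49), (192, 49), (193, 48), (194, 47), (195, 44), (196, 43), (197, 43), (198, 44), (199, 47)]
```

Flange edge (v≈169.5) is just inside the stops (v≈166). Pressing down, then opening.

```bash
python3 -m handwheel '[{"hand":0.055,"xyz":[-0.002,-0.001,0.004],"twist":0}]'>/dev/null;python3 w.py .5401 .175 .0391
python3 -m handwheel '[{"hand":0.085,"xyz":[-0.0005,0,0.002],"twist":0},{"hand":0.085,"xyz":[0,0,0],"twist":0},{"hand":0.085,"xyz":[0,0,0],"twist":0}]'>/dev/null;python3 w.py
python3 - <<'E'
from h import *
a=get_image("wrist");cv2.imwrite("pics/k3.png",a);g=cv2.cvtColor(a,6);c=calibration("wrist")
S=np.array([.540,.177,0]);nx=np.array([.0715,-.9974,0])
print(proj("wrist",[S-nx*.0387+[0,0,.021],S-nx*.0387+[0,0,.0194],S+[0,0,.057]],c).round(1).tolist())
for u0,u1 in((285,292),(309,329),(340,352)): print(u0,[(v,int(g[v,u0:u1].mean())) for v in range(150,186)])
print(spot_in("wrist","speaker")[:1])
E
```

```text
t 18.25 p [0.5414 0.1759 0.0393] z-axis [0.0253 0.0899] yaw y 4.79 q [ 0.274  0.512 -0.174  0.836  0.08   1.761] F [-8.1  6.2 20.1] grip 0.714
to go (tool) [-0.0008 -0.0014  0.0001]
t 18.55 p [0.5399 0.1746 0.0387] z-axis [0.0238 0.0889] yaw y 4.81 q [ 0.272  0.512 -0.177  0.835  0.079  1.76 ] F [0.1 0.4 0.3] grip 0.995
[[319.9, 164.6], [319.8, 164.2], [322.1, 284.8]]
285 [(150, 247), (151, 246), (152, 246), (153, 246), (154, 247), (155, 247), (156, 248), (157, 248), (158, 248), (159, 247), (160, 247), (161, 246), (162, 246), (163, 246), (164, 243), (165, 209), (166, 121), (167, 67), (168, 60), (169, 60), (170, 61), (171, 60), (172, 60), (173, 60), (174, 61), (175, 60), (176, 59), (177, 60), (178, 60), (179, 60), (180, 61), (181, 60), (182, 59), (183, 55), (184, 52), (185, 53)]
309 [(150, 78), (151, 56), (152, 58), (153, 60), (154, 60), (155, 59), (156, 59), (157, 59), (158, 59), (159, 59), (160, 59), (161, 59), (162, 59), (163, 59), (164, 58), (165, 58), (166, 57), (167, 59), (168, 61), (169, 61), (170, 61), (171, 61), (172, 61), (173, 61), (174, 61), (175, 60), (176, 58), (177, 54), (178, 53), (179, 52), (180, 51), (181, 49), (182, 49), (183, 49), (184, 49), (185, 49)]
340 [(150, 246), (151, 245), (152, 244), (153, 244), (154, 244), (155, 245), (156, 246), (157, 247), (158, 247), (159, 246), (160, 246), (161, 245), (162, 245), (163, 244), (164, 245), (165, 243), (166, 199), (167, 106), (168, 61), (169, 59), (170, 60), (171, 60), (172, 60), (173, 60), (174, 61), (175, 60), (176, 60), (177, 60), (178, 59), (179, 59), (180, 56), (181, 54), (182, 52), (183, 49), (184, 48), (185, 48)]
[{'uv': [323.1, 259.1], 'score': 0.79}]
```

The dark gap has closed: flange lies against the stops. Retreating straight up (tool is tilted ~5°, compensated), then planning the strap sweep.

```bash
python3 -m handwheel '[{"hand":0.085,"xyz":[0.001,0,-0.01],"twist":0},{"hand":0.085,"xyz":[0.002,0,-0.02],"twist":0},{"hand":0.085,"xyz":[0.002,0,-0.02],"twist":0},{"hand":0.085,"xyz":[0.002,0,-0.03],"twist":0},{"hand":0.03,"xyz":[0.003,0,-0.04],"twist":0},{"hand":0.0,"xyz":[0.003,0,-0.03],"twist":0},{"hand":0.0,"xyz":[0,0,0],"twist":0}]'>/dev/null;python3 w.py
cat > sweep.py <<'E'
from h import *
s,p,M=st(); phi=np.radians(4.1); S=np.array([.540,.177]);ny=np.array([np.cos(phi),np.sin(phi)]); Pv=S+.074*ny
def wp(a,r=.115,d=.029):
    al=np.radians(-175.9)+a; u=np.array([np.cos(al),np.sin(al)]); n=np.array([-u[1],u[0]]); return Pv+r*u+d*n
if __name__=="__main__":
    print("Pv",Pv.round(4)); print(M.round(3))
    a=get_image("wrist");cv2.imwrite("pics/m.png",a);c=calibration("wrist")
    for l,z in [("stud_wing",.102),("strap_tip",.076),("strap_pivot",.076),("speaker",.057)]:
        for d in spot_in("wrist",l)[:1]: print(l,np.round(d["uv"]),d["score"],ray("wrist",d["uv"],z,c).round(4))
    q=np.array([*wp(1.65,d=.045),.084]); print("start",q)   # tips at .070
    W=[wp(1.65,d=.045)]+[wp(x,d=.028+.003*np.sin(2*x)) for x in np.arange(1.65,-.01,-.15)]; W=np.array(W); print("wp",W.round(3).tolist())
    D=np.c_[np.diff(W,axis=0),np.zeros(len(W)-1)]@M; print(D.round(4).tolist())
    print("to start, tool:",(M.T@(q-p)).round(4))
E
python3 sweep.py
```

```text
t 19.35 p [0.5384 0.1726 0.1984] z-axis [0.0304 0.0876] yaw y 4.61 q [0.271 0.353 0.032 1.197 0.076 1.762] F [ 0.1  0.3 -0.1] grip 0.505
Pv [0.6138 0.1823]
[[-0.083  0.996  0.03 ]
 [ 0.993  0.08   0.088]
 [ 0.085  0.037 -0.996]]
strap_tip [417. 226.] 0.57 [0.6161 0.1646 0.076 ]
strap_pivot [416. 228.] 0.81 [0.6153 0.1628 0.076 ]
speaker [315. 186.] 0.92 [0.5382 0.1861 0.057 ]
start [0.67557222 0.07535389 0.084     ]
wp [[0.676, 0.075], [0.658, 0.073], [0.642, 0.067], [0.626, 0.064], [0.609, 0.064], [0.591, 0.065], [0.574, 0.07], [0.558, 0.077], [0.543, 0.087], [0.529, 0.099], [0.517, 0.113], [0.508, 0.129], [0.501, 0.146]]
[[-0.0012, -0.0174, -0.0008], [-0.004, -0.0163, -0.001], [-0.0017, -0.0168, -0.0008], [0.0008, -0.0171, -0.0006], [0.0033, -0.017, -0.0004], [0.0058, -0.0165, -0.0001], [0.0084, -0.0157, 0.0001], [0.0108, -0.0144, 0.0004], [0.0131, -0.0127, 0.0006], [0.0151, -0.0106, 0.0009], [0.0166, -0.0081, 0.0011], [0.0177, -0.0054, 0.0013]]
to start, tool: [-0.1177  0.1245  0.1095]
```

```bash
python3 -m handwheel '[{"hand":0.0,"xyz":[-0.027,0.032,-0.001],"twist":0},{"hand":0.0,"xyz":[-0.027,0.032,-0.001],"twist":0},{"hand":0.0,"xyz":[-0.027,0.032,-0.001],"twist":0},{"hand":0.0,"xyz":[-0.027,0.032,-0.001],"twist":0},{"hand":0.0,"xyz":[0,0,0],"twist":0},{"hand":0.0,"xyz":[0,0,0],"twist":0}]'>/dev/null;python3 w.py .676 .075 .084
```

```text
t 20.2 p [0.6688 0.071  0.1743] z-axis [-0.0058  0.0816] yaw y 4.82 q [0.071 0.624 0.406 1.353 0.082 1.557] F [ 0.2 -0.5 -1.4] grip -0.0
to go (tool) [-0.0041  0.0074  0.0902]
```

Hand shut, beside the strap. Descending.

```bash
python3 -m handwheel '[{"hand":0.0,"xyz":[0.001,0.007,0.015],"twist":0},{"hand":0.0,"xyz":[-0.002,0,0.02],"twist":0},{"hand":0.0,"xyz":[-0.002,0,0.02],"twist":0},{"hand":0.0,"xyz":[-0.002,0,0.02],"twist":0},{"hand":0.0,"xyz":[0,0,0.005],"twist":0},{"hand":0.0,"xyz":[0,0,0],"twist":0}]'>/dev/null;python3 w.py .676 .075 .084
```

```text
t 20.8 p [0.6698 0.0792 0.0852] z-axis [-0.0152  0.0819] yaw y 5.22 q [0.082 0.69  0.288 1.177 0.083 1.562] F [-0.9 -0.   0.1] grip -0.003
to go (tool) [-0.0048  0.0058  0.0007]
```

```bash
python3 -m handwheel '[{"hand":0.0,"xyz":[-0.004,-0.014,0],"twist":0},{"hand":0.0,"xyz":[-0.004,-0.016,0],"twist":0},{"hand":0.0,"xyz":[-0.002,-0.017,0],"twist":0},{"hand":0.0,"xyz":[0.001,-0.017,0],"twist":0}]'>/dev/null;python3 w.py .609 .064 .085
```

```text
t 21.2 p [0.6086 0.0675 0.0876] z-axis [-0.0068  0.0835] yaw y 5.46 q [0.071 0.566 0.069 1.075 0.084 1.546] F [0.2 0.1 0.2] grip -0.003
to go (tool) [-0.0037  0.      0.0023]
```

```bash
python3 -m handwheel '[{"hand":0.0,"xyz":[0,-0.017,0.002],"twist":0},{"hand":0.0,"xyz":[0.005,-0.0165,0.0015],"twist":0},{"hand":0.0,"xyz":[0.0085,-0.0155,0.001],"twist":0},{"hand":0.0,"xyz":[0.011,-0.0145,0.001],"twist":0}]'>/dev/null;python3 w.py .543 .087 .085
```

```text
t 21.6 p [0.545  0.0877 0.0904] z-axis [0.0079 0.0848] yaw y 5.47 q [ 0.116  0.444 -0.131  0.978  0.083  1.591] F [ 0.3 -1.1  0.9] grip -0.002
to go (tool) [-0.0009 -0.0021  0.0053]
```

```bash
cat > strap.py <<'E'
from h import *
phi=np.radians(4.1); S=np.array([.540,.177]);ny=np.array([np.cos(phi),np.sin(phi)]); Pv=S+.074*ny
for cam in ("wrist","scene","side"):
    a=get_image(cam);c=calibration(cam);cv2.imwrite("pics/s_%s.png"%cam,a)
    for l,z in (("stud_wing",.102),("strap_tip",.076)):
        for d in spot_in(cam,l)[:2]:
            w=ray(cam,d["uv"],z,c)[:2]; v=w-Pv; print(cam,l,np.round(d["uv"]),round(d["score"],2),w.round(3),"r",np.hypot(*v).round(3),"open",round(float((np.arctan2(v[1],v[0])-np.radians(-175.9))),2))
    for a_ in (0,.15,.3,.45,.6,.75,.9,1.05,1.2):
        al=np.radians(-175.9)+a_; q=Pv+.148*np.array([np.cos(al),np.sin(al)]); 
        if cam!="wrist": print(cam,a_,proj(cam,[*q,.102],c).round(0).tolist(),end=" ")
    print()
E
python3 strap.py
```

```text
wrist stud_wing [205. 284.] 0.64 [0.5   0.085] r 0.149 open 0.63
wrist strap_tip [394. 154.] 0.67 [0.569 0.138] r 0.063 open 0.71

scene stud_wing [269. 222.] 0.18 [0.513 0.079] r 0.145 open 0.73
scene strap_tip [250. 226.] 0.77 [0.562 0.117] r 0.083 open 0.83
scene 0 [[254.0, 242.0]] scene 0.15 [[260.0, 238.0]] scene 0.3 [[264.0, 234.0]] scene 0.45 [[267.0, 230.0]] scene 0.6 [[269.0, 225.0]] scene 0.75 [[270.0, 221.0]] scene 0.9 [[270.0, 217.0]] scene 1.05 [[269.0, 212.0]] scene 1.2 [[267.0, 209.0]] 
side stud_wing [415. 292.] 0.49 [ 0.619 -0.504] r 0.686 open 1.51
side stud_wing [310. 156.] 0.43 [0.528 0.077] r 0.136 open 0.81
side strap_tip [309. 157.] 0.62 [0.533 0.113] r 0.106 open 0.64
side strap_tip [302. 162.] 0.25 [0.504 0.09 ] r 0.144 open 0.63
side 0 [[286.0, 144.0]] side 0.15 [[288.0, 147.0]] side 0.3 [[291.0, 149.0]] side 0.45 [[295.0, 152.0]] side 0.6 [[300.0, 154.0]] side 0.75 [[305.0, 156.0]] side 0.9 [[312.0, 158.0]] side 1.05 [[319.0, 159.0]] side 1.2 [[326.0, 160.0]]
```

Strap has followed to 0.63 open. The tips rose a bit; back off slightly, lower 6 mm, and continue.

```bash
python3 -m handwheel '[{"hand":0.0,"xyz":[-0.006,0.006,0],"twist":0},{"hand":0.0,"xyz":[0,0,0.005],"twist":0},{"hand":0.0,"xyz":[0,0,0],"twist":0}]'>/dev/null;python3 w.py .543 .087 .085
```

```text
t 22.35 p [0.5592 0.0789 0.0908] z-axis [0.0194 0.0808] yaw y 5.27 q [ 0.1    0.459 -0.105  0.98   0.079  1.579] F [-0.4  1.2 -0.9] grip -0.0
to go (tool) [ 0.0091 -0.0156  0.0061]
```

```bash
python3 -m handwheel '[{"hand":0.0,"xyz":[0.001,-0.003,0.006],"twist":0},{"hand":0.0,"xyz":[0,0,0.002],"twist":0},{"hand":0.0,"xyz":[0,0,0],"twist":0}]'>/dev/null;python3 w.py .543 .087 .085
```

```text
t 22.65 p [0.5641 0.0769 0.0907] z-axis [0.037  0.0768] yaw y 5.02 q [ 0.099  0.455 -0.111  0.96   0.073  1.582] F [-0.6 -1.1 -0.4] grip -0.002
to go (tool) [ 0.0115 -0.0203  0.0056]
```

```bash
python3 -m handwheel '[{"hand":0.0,"xyz":[0,0,-0.03],"twist":0},{"hand":0.0,"xyz":[0,0,0],"twist":0},{"hand":0.0,"xyz":[-0.001,-0.006,0.015],"twist":0},{"hand":0.0,"xyz":[-0.001,0,0.015],"twist":0},{"hand":0.0,"xyz":[0,0,0],"twist":0}]'>/dev/null;python3 w.py .555 .078 .084
```

```text
t 23.15 p [0.5626 0.0739 0.09  ] z-axis [0.0437 0.0776] yaw y 4.91 q [ 0.093  0.449 -0.124  0.947  0.073  1.578] F [-1.  -1.4  5.6] grip -0.001
to go (tool) [ 0.0043 -0.0075  0.0059]
```

```bash
python3 strap.py | grep -v "^scene 0\|^side 0"
python3 - <<'E'
from h import *
a=cv2.imread("pics/s_wrist.png");h=cv2.cvtColor(a,cv2.COLOR_BGR2HSV)
m=((h[...,0]>104)&(h[...,0]<125)&(h[...,1]>120)&(h[...,2]>60)).astype(np.uint8)
m[:, :]=m
n,l,s,c=cv2.connectedComponentsWithStats(m); ct=calibration("wrist")
for i in range(1,n):
    if s[i,4]>150:
        k=cv2.findContours((l==i).astype(np.uint8),0,2)[0][0]; r=cv2.minAreaRect(k); b=cv2.boxPoints(r); print(s[i],[ray("wrist",x,.076,ct)[:2].round(3).tolist() for x in b],b.round().tolist())
E
```

```text
wrist stud_wing [206. 286.] 0.66 [0.521 0.07 ] r 0.145 open 0.81
wrist strap_tip [365. 138.] 0.58 [0.577 0.128] r 0.066 open 0.91

scene stud_wing [270. 212.] 0.44 [0.549 0.046] r 0.151 open 1.05
scene strap_tip [254. 223.] 0.67 [0.569 0.1  ] r 0.093 open 0.99
side stud_wing [312. 163.] 0.67 [0.523 0.028] r 0.179 open 0.97
side stud_wing [309. 173.] 0.48 [ 0.505 -0.025] r 0.234 open 1.02
side strap_tip [315. 163.] 0.53 [0.542 0.073] r 0.13 open 0.92
side strap_tip [391. 344.] 0.41 [ 0.54  -0.585] r 0.771 open 1.4
[  216     0   287   294 18608] [[0.516, 0.064], [0.608, 0.195], [0.63, 0.183], [0.538, 0.045]] [[211.0, 275.0], [463.0, -32.0], [513.0, 9.0], [260.0, 316.0]]
[263 128  46  21 918] [[0.535, 0.128], [0.553, 0.13], [0.554, 0.122], [0.535, 0.12]] [[263.0, 128.0], [308.0, 128.0], [308.0, 148.0], [263.0, 148.0]]
```

I was standing on the strap (it came back to 0.92 open). Lifting, going 25 mm outside it, down lower, then push again.

```bash
python3 -m handwheel '[{"hand":0.0,"xyz":[0,0,-0.02],"twist":0},{"hand":0.0,"xyz":[0,0,-0.01],"twist":0},{"hand":0.0,"xyz":[-0.008,0.02,0],"twist":0},{"hand":0.0,"xyz":[-0.004,0.01,0],"twist":0},{"hand":0.0,"xyz":[0,0,0],"twist":0},{"hand":0.0,"xyz":[0,0,0],"twist":0}]'>/dev/null;python3 w.py .586 .063 .083
```

```text
t 24.2 p [0.589  0.0633 0.1182] z-axis [0.0339 0.0796] yaw y 5.01 q [ 0.069  0.473 -0.002  1.056  0.077  1.553] F [ 0.6  0.  -0.5] grip -0.001
to go (tool) [-0.0027 -0.0044  0.0349]
```

```bash
python3 -m handwheel '[{"hand":0.0,"xyz":[-0.003,-0.002,0.015],"twist":0},{"hand":0.0,"xyz":[0,0,0.012],"twist":0},{"hand":0.0,"xyz":[0,0,0.009],"twist":0},{"hand":0.0,"xyz":[0,0,0],"twist":0},{"hand":0.0,"xyz":[0,0,0],"twist":0}]'>/dev/null;python3 w.py .586 .063 .083
```

```text
t 24.7 p [0.5854 0.0641 0.0788] z-axis [0.0289 0.0801] yaw y 5.07 q [ 0.071  0.509 -0.057  0.971  0.078  1.553] F [-0.3  0.5 -0.6] grip -0.001
to go (tool) [-0.0008  0.0007 -0.0042]
```

```bash
python3 -m handwheel '[{"hand":0.0,"xyz":[0.002,-0.016,0.001],"twist":0},{"hand":0.0,"xyz":[0.006,-0.016,0.001],"twist":0},{"hand":0.0,"xyz":[0.0095,-0.015,0.001],"twist":0},{"hand":0.0,"xyz":[0.012,-0.0135,0.001],"twist":0}]'>/dev/null;python3 w.py .529 .099 .081;python3 strap.py | grep wrist
```

```text
t 25.1 p [0.531  0.0919 0.0792] z-axis [0.0486 0.0883] yaw y 4.99 q [ 0.128  0.406 -0.227  0.877  0.082  1.611] F [ 5.1  4.2 -0.6] grip 0.0
to go (tool) [ 0.0074 -0.0013 -0.0013]
wrist stud_wing [189. 248.] 0.89 [0.484 0.108] r 0.15 open 0.45
wrist strap_tip [364. 157.] 0.96 [0.542 0.14 ] r 0.083 open 0.46
wrist strap_tip [334. 143.] 0.61 [0.53  0.144] r 0.092 open 0.35
```

```bash
python3 -m handwheel '[{"hand":0.0,"xyz":[0.014,-0.011,0.001],"twist":0},{"hand":0.0,"xyz":[0.015,-0.009,0.001],"twist":0},{"hand":0.0,"xyz":[0.015,-0.006,0.001],"twist":0},{"hand":0.0,"xyz":[0.012,-0.003,0.001],"twist":0}]'>/dev/null;python3 w.py .501 .148 .081;python3 strap.py | grep wrist
```

```text
t 25.95 p [0.505  0.1426 0.0803] z-axis [0.0619 0.0843] yaw y 4.5 q [ 0.238  0.368 -0.286  0.837  0.067  1.73 ] F [ 3.5 -1.9  1.7] grip -0.0
to go (tool) [ 0.0057 -0.0035 -0.0005]
wrist stud_wing [208. 232.] 0.78 [0.465 0.164] r 0.15 open 0.05
wrist strap_tip [375. 204.] 0.88 [0.524 0.172] r 0.09 open 0.04
```

```bash
python3 -m handwheel '[{"hand":0.0,"xyz":[0.005,-0.002,0.0005],"twist":0},{"hand":0.0,"xyz":[0.005,0,0.0005],"twist":0},{"hand":0.0,"xyz":[0.005,0,0.0005],"twist":0}]'>/dev/null;python3 w.py;python3 strap.py | grep wrist
```

```text
t 26.7 p [0.5009 0.1479 0.0778] z-axis [0.0598 0.0636] yaw y 4.2 q [ 0.262  0.37  -0.288  0.838  0.046  1.759] F [  2.8 -19.9   3.6] grip 0.0
wrist stud_wing [217. 226.] 0.91 [0.465 0.172] r 0.149 open 0.0
wrist stud_wing [395. 190.] 0.2 [0.52  0.187] r 0.094 open 6.17
wrist strap_tip [386. 206.] 0.56 [0.525 0.175] r 0.089 open 0.01
```

Strap is at its stop (20 N). Keeping a moderate push for some rows also takes the tool's tilt out.

```bash
python3 -m handwheel '[{"hand":0.0,"xyz":[0.004,0,0],"twist":0},{"hand":0.0,"xyz":[0.004,0,0],"twist":0},{"hand":0.0,"xyz":[0.004,0,0],"twist":0}]'>/dev/null;python3 w.py
```

```text
t 27.45 p [0.5013 0.146  0.0782] z-axis [0.0634 0.0355] yaw y 3.63 q [ 0.274  0.372 -0.283  0.845  0.017  1.781] F [  1.9 -13.4   2.8] grip 0.002
```

```bash
python3 -m handwheel '[{"hand":0.0,"xyz":[0.004,0,0],"twist":0},{"hand":0.0,"xyz":[0.004,0,0],"twist":0},{"hand":0.0,"xyz":[0.003,0,0],"twist":0}]'>/dev/null;python3 w.py
```

```text
t 27.75 p [0.5018 0.1446 0.0786] z-axis [0.0672 0.0078] yaw y 3.19 q [ 0.287  0.374 -0.278  0.852 -0.012  1.802] F [  2.  -10.2   2.5] grip 0.001
```

```bash
python3 -m handwheel '[{"hand":0.0,"xyz":[-0.012,0,0],"twist":0},{"hand":0.0,"xyz":[-0.005,0,-0.02],"twist":0},{"hand":0.0,"xyz":[0,0,-0.03],"twist":0},{"hand":0.0,"xyz":[0,0,-0.03],"twist":0},{"hand":0.0,"xyz":[0,0,-0.01],"twist":0},{"hand":0.0,"xyz":[0,0,0],"twist":0}]'>/dev/null;python3 w.py
python3 -m handwheel '[{"hand":0.0,"xyz":[0,0.05,0],"twist":0},{"hand":0.0,"xyz":[0,0,0],"twist":0},{"hand":0.0,"xyz":[0,0,0],"twist":0}]'>/dev/null;python3 w.py
```

```text
t 28.35 p [0.4937 0.1249 0.1686] z-axis [0.0595 0.0094] yaw y 3.13 q [ 0.251  0.262 -0.175  1.074 -0.006  1.767] F [ 0.2 -0.4 -0.7] grip 0.004
t 28.65 p [0.5372 0.1265 0.1626] z-axis [0.0422 0.0066] yaw y 3.19 q [ 0.233  0.359 -0.053  1.116 -0.003  1.748] F [ 0.3  1.1 -1.2] grip 0.002
```

Works (−0.017 per fast outward row). Repeating: slow in, fast out.

```bash
python3 -m handwheel '[{"hand":0.0,"xyz":[0,-0.012,-0.001],"twist":0},{"hand":0.0,"xyz":[0,-0.012,-0.001],"twist":0},{"hand":0.0,"xyz":[0,-0.012,-0.001],"twist":0},{"hand":0.0,"xyz":[0,-0.012,0],"twist":0},{"hand":0.0,"xyz":[0,0,0],"twist":0},{"hand":0.0,"xyz":[0,0.05,-0.002],"twist":0},{"hand":0.0,"xyz":[0,0,0],"twist":0},{"hand":0.0,"xyz":[0,0,0],"twist":0}]'>/dev/null;python3 w.py
python3 -m handwheel '[{"hand":0.03,"xyz":[0,-0.012,-0.001],"twist":0},{"hand":0.03,"xyz":[0,-0.012,-0.001],"twist":0},{"hand":0.03,"xyz":[0,-0.012,-0.001],"twist":0},{"hand":0.03,"xyz":[0,-0.012,0],"twist":0},{"hand":0.03,"xyz":[0,0,0],"twist":0},{"hand":0.03,"xyz":[0,0.05,-0.002],"twist":0},{"hand":0.03,"xyz":[0,0,0],"twist":0},{"hand":0.03,"xyz":[0,0,0],"twist":0}]'>/dev/null;python3 w.py .4662 .1717 .13
```

```text
t 29.45 p [0.5293 0.1253 0.155 ] z-axis [0.021 0.003] yaw y 3.29 q [ 0.233  0.366 -0.063  1.121 -0.002  1.747] F [-1.  -0.3 -0.3] grip 0.002
t 30.25 p [0.527  0.1249 0.1569] z-axis [0.0177 0.0021] yaw y 3.34 q [ 0.234  0.362 -0.063  1.128 -0.002  1.746] F [-0.   0.4 -0.2] grip 0.347
to go (tool) [ 0.0502 -0.0585  0.026 ]
```

```bash
python3 -m handwheel '[{"hand":0.035,"xyz":[0.012,-0.015,0],"twist":-0.01},{"hand":0.035,"xyz":[0.015,-0.018,0],"twist":0},{"hand":0.035,"xyz":[0.015,-0.018,0],"twist":0},{"hand":0.035,"xyz":[0.006,-0.006,0],"twist":0},{"hand":0.035,"xyz":[0,0,0],"twist":0},{"hand":0.035,"xyz":[0,0,0],"twist":0}]'>/dev/null;python3 w.py .4662 .1717 .13
python3 - <<'E'
from h import *
c=calibration("wrist");a=get_image("wrist");cv2.imwrite("pics/w.png",a)
for l,z in (("stud_wing",.112),("strap_tip",.076)):
  for d in spot_in("wrist",l)[:2]: print(l,np.round(d["uv"]),round(d["score"],2),ray("wrist",d["uv"],z,c).round(4))
print(proj("wrist",[[.4662,.1717,.112]],c))
E
```

```text
t 30.85 p [0.47   0.1708 0.1589] z-axis [0.0304 0.005 ] yaw y 3.85 q [ 0.352  0.274 -0.184  1.082 -0.006  1.855] F [-0.  -0.1  0.6] grip 0.408
to go (tool) [ 0.001  -0.0046  0.0288]
stud_wing [310. 225.] 0.97 [0.4659 0.1734 0.112 ]
stud_wing [412. 207.] 0.72 [0.5187 0.1862 0.112 ]
strap_tip [412. 209.] 0.81 [0.5308 0.1751 0.076 ]
strap_tip [412. 252.] 0.58 [0.5346 0.1462 0.076 ]
[[309.95479775 228.22535429]]
```

View pics/w.png

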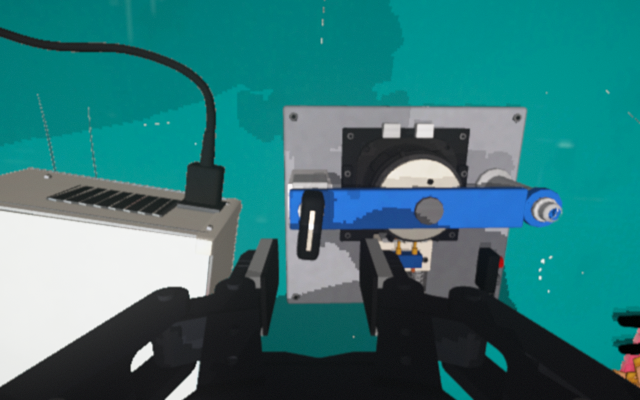

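Last view: strap lies across the speaker at the post, wing at (311,225) across the strap, box to the left. Checking clearance to the box by triangulating its top corner ((237,203) here, (179,49) before).

Run:
```python
from h import *
c=calibration("wrist");c2=dict(c);c2["world_to_cam"]=np.load("n2.npy")
for z in (.06,.07,.08,.09,.10,.11,.12): print(z,ray("wrist",(239,201),z,c)[:2].round(3),ray("wrist",(180,49),z,c2)[:2].round(3),"edge pt",ray("wrist",(212,285),z,c)[:2].round(3))
```

```text
0.06 [0.42  0.169] [0.431 0.152] edge pt [0.401 0.106]
0.07 [0.421 0.172] [0.435 0.151] edge pt [0.404 0.112]
0.08 [0.423 0.175] [0.439 0.15 ] edge pt [0.407 0.118]
0.09 [0.425 0.178] [0.443 0.149] edge pt [0.409 0.123]
0.1 [0.427 0.181] [0.447 0.148] edge pt [0.412 0.129]
0.11 [0.429 0.184] [0.451 0.147] edge pt [0.414 0.135]
0.12 [0.431 0.187] [0.455 0.146] edge pt [0.417 0.14 ]
```

Run:
```python
from h import *
c=calibration("wrist");c2=dict(c);c2["world_to_cam"]=np.load("n2.npy")
for z in (.05,.06,.07,.08,.09,.10,.11,.12): print(z,ray("wrist",(212,244),z,c)[:2].round(3),ray("wrist",(133,38),z,c2)[:2].round(3))
for z in (0,.02): print(z,ray("wrist",(239,201),z,c)[:2].round(3),ray("wrist",(180,49),z,c2)[:2].round(3))
```

```text
0.05 [0.399 0.133] [0.388 0.159]
0.06 [0.402 0.138] [0.393 0.157]
0.07 [0.404 0.142] [0.398 0.156]
0.08 [0.407 0.146] [0.403 0.155]
0.09 [0.409 0.15 ] [0.408 0.154]
0.1 [0.412 0.155] [0.414 0.153]
0.11 [0.415 0.159] [0.419 0.152]
0.12 [0.417 0.163] [0.424 0.151]
0 [0.409 0.152] [0.408 0.157]
0.02 [0.412 0.157] [0.415 0.156]
```

Box corner at (0.411,0.153), ~0.10 tall: clear of the fingers. Descending round the wing.

```bash
python3 -m handwheel '[{"hand":0.035,"xyz":[0.001,-0.005,0.008],"twist":0},{"hand":0.035,"xyz":[0,-0.001,0.012],"twist":0},{"hand":0.035,"xyz":[0,-0.001,0.012],"twist":0},{"hand":0.035,"xyz":[0,-0.001,0.006],"twist":0},{"hand":0.035,"xyz":[0,0,0],"twist":0},{"hand":0.035,"xyz":[0,0,0],"twist":0}]'>/dev/null;python3 w.py .466 .172 .107
```

```text
t 31.6 p [0.4635 0.1692 0.1168] z-axis [0.0285 0.004 ] yaw y 3.56 q [ 0.354  0.305 -0.263  0.975 -0.006  1.862] F [-0.2 -0.1 -0.2] grip 0.405
to go (tool) [0.0026 0.0024 0.0099]
```

```bash
python3 -m handwheel '[{"hand":0.035,"xyz":[0.003,0.0025,0.006],"twist":0},{"hand":0.035,"xyz":[0,0,0.005],"twist":0},{"hand":0.035,"xyz":[0,0,0],"twist":0}]'>/dev/null;python3 w.py .466 .172 .107
python3 -m handwheel '[{"hand":0.005,"xyz":[0,0,0],"twist":0},{"hand":0.005,"xyz":[0,0,0],"twist":0},{"hand":0.005,"xyz":[0,0,0],"twist":0},{"hand":0.005,"xyz":[0,0,0],"twist":0}]' 60 >/dev/null;python3 w.py .466 .172 .107
```

```text
t 31.9 p [0.4673 0.1729 0.1059] z-axis [0.0306 0.0048] yaw y 3.55 q [ 0.358  0.324 -0.268  0.949 -0.006  1.867] F [ 0.3 -1.1  0.5] grip 0.413
to go (tool) [-0.0009 -0.0013 -0.0011]
t 32.3 p [0.4665 0.173  0.1061] z-axis [0.0289 0.0049] yaw y 3.56 q [ 0.358  0.324 -0.268  0.951 -0.006  1.867] F [ 0.5 -0.1 -1.5] grip 0.126
to go (tool) [-0.001  -0.0005 -0.0009]
```

Wing gripped, but a +1.5 turn would take joint 6 to 3.37 (> 3.14). Releasing, rising, and turning the hand half a turn back first.

```bash
python3 -m handwheel '[{"hand":0.04,"xyz":[0,0,0],"twist":0},{"hand":0.04,"xyz":[0,0,0],"twist":0},{"hand":0.04,"xyz":[0,0.0003,-0.01],"twist":0},{"hand":0.04,"xyz":[0,0.001,-0.02],"twist":0},{"hand":0.04,"xyz":[0,0.001,-0.02],"twist":0},{"hand":0.04,"xyz":[0,0,0],"twist":0},{"hand":0.04,"xyz":[0,0,0],"twist":-0.15},{"hand":0.04,"xyz":[0,0,0],"twist":-0.15}]'>/dev/null;python3 w.py
python3 -m handwheel '[{"hand":0.04,"xyz":[0,0,0],"twist":-0.15},{"hand":0.04,"xyz":[0,0,0],"twist":-0.15},{"hand":0.04,"xyz":[0,0,0],"twist":-0.15},{"hand":0.04,"xyz":[0,0,0],"twist":-0.15},{"hand":0.04,"xyz":[0,0,0],"twist":-0.15},{"hand":0.04,"xyz":[0,0,0],"twist":-0.15},{"hand":0.04,"xyz":[0,0,0],"twist":-0.15},{"hand":0.04,"xyz":[0,0,0],"twist":-0.15}]'>/dev/null;python3 w.py
```

```text
t 33.1 p [0.4688 0.1731 0.1606] z-axis [0.0334 0.0058] yaw y 21.1 q [ 0.357  0.27  -0.185  1.082 -0.006  1.56 ] F [0.3 0.2 0.1] grip 0.47
t 33.9 p [0.4675 0.1725 0.158 ] z-axis [0.0315 0.0048] yaw y 89.85 q [ 0.357  0.271 -0.191  1.078 -0.007  0.36 ] F [ 0.9  1.  -0.6] grip 0.472
```

```bash
python3 -m handwheel '[{"hand":0.04,"xyz":[0,0,0],"twist":-0.15},{"hand":0.04,"xyz":[0,0,0],"twist":-0.15},{"hand":0.04,"xyz":[0,0,0],"twist":-0.15},{"hand":0.04,"xyz":[0,0,0],"twist":-0.15},{"hand":0.04,"xyz":[0,0,0],"twist":-0.15},{"hand":0.04,"xyz":[0,0,0],"twist":-0.15},{"hand":0.04,"xyz":[0,0,0],"twist":-0.15},{"hand":0.04,"xyz":[0,0,0],"twist":-0.15}]'>/dev/null
python3 -m handwheel '[{"hand":0.04,"xyz":[0,0,0],"twist":-0.15},{"hand":0.04,"xyz":[0,0,0],"twist":-0.15},{"hand":0.035,"xyz":[0,0,0],"twist":-0.13},{"hand":0.035,"xyz":[0,0,0],"twist":0},{"hand":0.035,"xyz":[0,0,0],"twist":0}]'>/dev/null;python3 w.py .466 .1725 .106
```

```text
t 35.2 p [0.4648 0.1713 0.1528] z-axis [0.0264 0.0023] yaw y -176.58 q [ 0.357  0.274 -0.201  1.07  -0.007 -1.273] F [1.1 0.5 0.3] grip 0.407
to go (tool) [-0.0011 -0.      0.0468]
```

```bash
python3 -m handwheel '[{"hand":0.035,"xyz":[-0.001,0,0.012],"twist":0},{"hand":0.035,"xyz":[0,0,0.015],"twist":0},{"hand":0.035,"xyz":[0,0,0.012],"twist":0},{"hand":0.035,"xyz":[0,0,0.005],"twist":0},{"hand":0.035,"xyz":[0,0,0],"twist":0},{"hand":0.035,"xyz":[0,0,0],"twist":0}]'>/dev/null;python3 w.py .466 .1725 .106
```

```text
t 35.8 p [0.4652 0.1724 0.1044] z-axis [0.0251 0.0019] yaw y -177.04 q [ 0.359  0.326 -0.269  0.951 -0.007 -1.264] F [-0.  -0.   0.3] grip 0.411
to go (tool) [-0.0001 -0.0008 -0.0016]
```

```bash
python3 -m handwheel '[{"hand":0.035,"xyz":[0,0,-0.004],"twist":0},{"hand":0.035,"xyz":[0,0,0],"twist":0},{"hand":0.005,"xyz":[0,0,0],"twist":0},{"hand":0.005,"xyz":[0,0,0],"twist":0},{"hand":0.005,"xyz":[0,0,0],"twist":0},{"hand":0.005,"xyz":[0,0,0],"twist":0}]' 60 >/dev/null;python3 w.py .466 .1725 .106
python3 -m handwheel '[{"hand":0.005,"xyz":[0,0,0.006],"twist":0},{"hand":0.005,"xyz":[0,0,0.006],"twist":0},{"hand":0.005,"xyz":[0,0,0.006],"twist":0}]' >/dev/null;python3 w.py .466 .1725 .106
```

```text
t 36.4 p [0.4664 0.1729 0.1106] z-axis [0.0286 0.0034] yaw y -177.09 q [ 0.359  0.319 -0.261  0.963 -0.007 -1.263] F [ 1.2  0.3 -1.1] grip 0.119
to go (tool) [0.0004 0.0006 0.0046]
t 36.7 p [0.4667 0.1733 0.0957] z-axis [0.0297 0.0049] yaw y -177.08 q [ 0.359  0.336 -0.282  0.924 -0.006 -1.263] F [-19.2  -5.8  61.4] grip 0.12
to go (tool) [ 0.0007  0.0004 -0.0104]
```

Bottomed (61 N). Turning clockwise while lightly pressing.

```bash
python3 -m handwheel '[{"hand":0.005,"xyz":[0,0,0],"twist":0.1},{"hand":0.005,"xyz":[0,0,0.0005],"twist":0.15},{"hand":0.005,"xyz":[0,0,0.0005],"twist":0.15},{"hand":0.005,"xyz":[0,0,0.0005],"twist":0.15}]' ;python3 w.py .466 .1725 .0976
python3 - <<'E'
from h import *
print(bot.read_state()["ft_torque"])
E
```

```text
time: 37.1
position: [0.467, 0.1728, 0.0985]
eef_rot: [0.016, -0.508, 0.861, -0.007]
wrist_force: [-2.1, -0.7, 7.1]
grip_width: 0.119
t 37.1 p [0.467  0.1728 0.0985] z-axis [0.034  0.0047] yaw y 151.04 q [ 0.359  0.33  -0.282  0.926 -0.008 -0.707] F [-2.1 -0.7  7.1] grip 0.119
to go (tool) [0.0008 0.0008 0.0009]
[-0.33389402  0.68265188  0.00621869]
```

```bash
python3 -m handwheel '[{"hand":0.005,"xyz":[0,0,0.002],"twist":0.15},{"hand":0.005,"xyz":[0,0,0.0015],"twist":0.15},{"hand":0.005,"xyz":[0,0,0.0015],"twist":0.15},{"hand":0.005,"xyz":[0,0,0.0015],"twist":0.15}]' >/dev/null;python3 w.py .466 .1725 .0976
python3 - <<'E'
from h import *
print(bot.read_state()["ft_torque"])
E
```

```text
t 37.5 p [0.4675 0.1722 0.0971] z-axis [0.0378 0.004 ] yaw y 116.66 q [ 0.358  0.33  -0.286  0.918 -0.01  -0.107] F [-5.6 -2.  15.7] grip 0.122
to go (tool) [ 0.0012  0.001  -0.0006]
[-0.65935643  1.40828394 -0.00273599]
```

```bash
python3 -m handwheel '[{"hand":0.005,"xyz":[0,0,0.001],"twist":0.15},{"hand":0.005,"xyz":[0,0,0.001],"twist":0.15},{"hand":0.005,"xyz":[0,0,0.001],"twist":0.1},{"hand":0.005,"xyz":[0,0,0.001],"twist":0.06}]' >/dev/null;python3 w.py .466 .1725 .0976
python3 - <<'E'
from h import *
print(bot.read_state()["ft_torque"])
E
```

```text
t 37.9 p [0.4676 0.1716 0.0972] z-axis [0.0411 0.003 ] yaw y 90.14 q [ 0.359  0.328 -0.289  0.914 -0.012  0.356] F [-3.3 -2.1 12.3] grip 0.119
to go (tool) [ 0.0016  0.0009 -0.0004]
[-0.65824279  1.10345603  1.54053125]
```

Torque 1.5 Nm at the stop after 92°. Letting go and rising, then checking.

```bash
python3 -m handwheel '[{"hand":0.04,"xyz":[0,0,0],"twist":0},{"hand":0.04,"xyz":[0,0,0],"twist":0},{"hand":0.04,"xyz":[0,0,0],"twist":0},{"hand":0.04,"xyz":[0,0,-0.01],"twist":0},{"hand":0.04,"xyz":[0,0,-0.02],"twist":0},{"hand":0.04,"xyz":[0,0,-0.03],"twist":0},{"hand":0.04,"xyz":[0,0,-0.03],"twist":0},{"hand":0.04,"xyz":[0,0,0],"twist":0}]' >/dev/null;python3 w.py
python3 -m handwheel '[{"hand":0.04,"xyz":[-0.03,0,-0.02],"twist":0},{"hand":0.04,"xyz":[-0.03,0,-0.02],"twist":0},{"hand":0.04,"xyz":[0,0,0],"twist":0},{"hand":0.04,"xyz":[0,0,0],"twist":0}]' >/dev/null;python3 w.py
cat > fin.py <<'E'
from h import *
S=np.array([.540,.177]);phi=np.radians(4.1);ny=np.array([np.cos(phi),np.sin(phi)])
W=S-.074*ny
c=calibration("wrist");a=get_image("wrist");cv2.imwrite("pics/fin.png",a)
for l,z in (("stud_wing",.103),("strap_tip",.076),("speaker",.057),("nest",.012)):
  for d in spot_in("wrist",l)[:2]: print(l,np.round(d["uv"]),round(d["score"],2),ray("wrist",d["uv"],z,c).round(4))
g=cv2.cvtColor(a,6)
u=proj("wrist",[[*W,.103]],c)[0];print("wing pred",u)
# dark wing blob
x,y=int(u[0]),int(u[1]);m=np.zeros_like(g);m[max(0,y-70):y+70,max(0,x-70):x+70]=(g<60)[max(0,y-70):y+70,max(0,x-70):x+70]
n,l,s,ce=cv2.connectedComponentsWithStats(m.astype(np.uint8))
for i in range(1,n):
    if s[i,4]>100:
        k=cv2.findContours((l==i).astype(np.uint8),0,2)[0][0];r=cv2.minAreaRect(k);b=cv2.boxPoints(r);print(s[i],r,[ray("wrist",q,.103,c)[:2].round(4).tolist() for q in b])
for n_,v in (("along",ny),("across",np.array([-ny[1],ny[0]]))): 
    for zt in (.103,.112): print(n_,zt,proj("wrist",[[*(W+k*.018*v),zt] for k in(-1,1)],c).round(1).tolist())
E
python3 fin.py
```

```text
t 38.7 p [0.4631 0.1709 0.1893] z-axis [0.0381 0.0012] yaw y 90.14 q [ 0.361  0.234 -0.155  1.147 -0.012  0.358] F [ 1.  -0.9  0.8] grip 0.465
t 39.1 p [0.518  0.1692 0.2292] z-axis [ 0.0283 -0.0021] yaw y 90.18 q [ 0.322  0.317  0.066  1.294 -0.011  0.318] F [-1.3 -0.5 -0.1] grip 0.47
stud_wing [328. 186.] 0.73 [0.5157 0.176  0.103 ]
stud_wing [323. 115.] 0.59 [0.4644 0.1714 0.103 ]
strap_tip [326. 189.] 0.61 [0.5258 0.175  0.076 ]
speaker [111. 306.] 0.69 [ 0.6488 -0.0325  0.057 ]
speaker [322. 116.] 0.69 [0.4684 0.1714 0.057 ]
nest [309. 165.] 0.71 [0.5189 0.1588 0.012 ]
wing pred [323.11788304 117.39034581]
[312  92  22  52 634] ((322.5538635253906, 117.43077850341797), (51.59844970703125, 17.3648624420166), 82.87498474121094) [[0.4498, 0.1631], [0.4483, 0.1749], [0.4833, 0.1798], [0.4849, 0.1676]]
[ 341  136   31   51 1215] ((356.0, 161.0), (50.0, 30.0), 90.0) [[0.4791, 0.1845], [0.479, 0.2057], [0.5157, 0.2074], [0.5157, 0.1852]]
[ 277  139   33   48 1088] ((293.7063903808594, 162.8733673095703), (46.303524017333984, 30.88345718383789), 85.03025817871094) [[0.4828, 0.1385], [0.4809, 0.1604], [0.5147, 0.1632], [0.5169, 0.1404]]
along 0.103 [[321.4, 90.6], [324.8, 143.1]]
along 0.112 [[321.5, 90.6], [324.9, 145.0]]
across 0.103 [[297.4, 119.2], [348.9, 115.6]]
across 0.112 [[296.7, 120.2], [349.9, 116.5]]
```

The wing lies along the strap, on its predicted closed position, and its size fits the locked (lowered) height. Handing in.

```bash
python3 -m handwheel '[{"hand":0.04,"xyz":[0,0,0],"twist":0},{"hand":0.04,"xyz":[0,0,0],"twist":0}]' >/dev/null; python3 fin.py | sed -n 1,8p; python3 -c "
from cell import bot
print(bot.hand_in())"
```

```text
stud_wing [322. 119.] 0.84 [0.4649 0.1709 0.103 ]
strap_tip [328. 191.] 0.59 [0.5244 0.1759 0.076 ]
speaker [344. 185.] 0.73 [0.5246 0.1909 0.057 ]
speaker [108. 304.] 0.73 [ 0.6448 -0.0346  0.057 ]
nest [311. 171.] 0.62 [0.522  0.1609 0.012 ]
wing pred [323.23857809 120.97359989]
[312  95  22  53 651] ((322.63079833984375, 121.04615020751953), (52.09458923339844, 17.612932205200195), 82.87498474121094) [[0.4496, 0.163], [0.4481, 0.1749], [0.4835, 0.1799], [0.4851, 0.1675]]
[ 341  139   31   51 1238] ((356.0, 164.0), (50.0, 30.0), 90.0) [[0.4787, 0.1844], [0.4786, 0.2057], [0.5153, 0.2073], [0.5154, 0.1852]]
the job is handed in; nothing more can be done
None
```

The job is done and handed in at about 40 s. The speaker is in the nest with its lugs to the carriage, the strap is closed over it, and the stud is pressed in and turned to its stop.

**Last checks**
- **Speaker:** after I let go, the gap between flange and stops closed in the wrist picture. I did not measure its seating again under the strap.
- **Strap:** it took a 20 N push against its stop. Afterwards the wing was within 1 pixel of its predicted closed place.
- **Stud:** it went down to a hard end. It turned about 92° until a 1.5 N m stop. After release the wing lay along the strap (about 4° off), and its apparent size fits the locked height. The joint values cannot be read, so the lock is judged from pictures only.

**What did not go smoothly**
- The tool tilted up to 5° while pushing the carriage, so the speaker was pressed flat in the grip before I let go. The tilt was taken out again before the stud was gripped.
- Once the fingertips stood on top of the strap and dragged it back to about 0.9 open. I swung it closed again.
- The stud was gripped a second time after half a turn of the hand, to stay within joint 6's range.
- Pressing the stud to its end briefly read 61 N at the wrist.

I did not touch the other things on purpose, but I did not check their places again at the end.

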